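# Swap the drill batteries on the blocked charger

### The job

Take the two jars out of the wooden rack that blocks the charger and stand both on the black rubber mat; then slide the charged, blue-taped battery pack forward out of the charger and lay it in the blue tray. Next slide the flat, yellow-taped pack fully home into the charger, and last put each jar back into the rack hole it came from. Do not knock the glue bottle or the oil bottle about.

Things in the scene. Friction and masses are not known exactly. Their poses are not given: they have to be found in the camera images.
- charger: grey charger fixed on bench, 155x104; origin under it, open front to -x. Channel floor 26 high, x -70..60. Home: pack origin x 16, y 0, z 26, against a 72 high contact block. Rails x -14..60, 66 apart, 37 above floor, with lips 55 apart 34-37 above floor: there the pack only slides along x (few N); lift or lower it only with its origin at x <= -60. Front guides 7 high, 70 apart. All mm
- jar_rack: dark wooden rack fixed just in front of the charger (117 mm from origin to origin), 86 x 166 x 18 mm, origin under its centre, axes parallel to the charger's; two round holes 72 mm wide, 12 mm deep (hole floor 6 mm above the bench) at x = 0, y = +40 and -40 mm. A jar in either hole blocks the pack's way out
- jar_cream: glass jar with a cream lid, standing in one rack hole; 63 mm wide, 85 mm high, glass body up to 70 mm, lid 59 mm wide above; origin at its underside, z up; the jar's middle lies 1.5 mm to its own -y of the origin
- jar_red: glass jar with a red lid, standing in the other rack hole; 63 mm wide, 85 mm high, glass body up to 70 mm, lid 59 mm wide above; origin under its middle, z up
- mat: black rubber mat fixed on the bench, 200 mm along its x, 105 mm along its y, 3 mm thick, origin under its centre: the side area for the two jars, side by side along x
- job_tray: shallow blue open tray fixed on the bench, outside 136 mm along x and 106 mm along y, 18 mm high, walls and floor 4 mm thick; origin under its centre
- pack_charged: charged battery pack, black with blue tape across its top, at home in the charger. Base x -41..44, 62 mm along y, 32 mm high; on it a narrower block x -34..36, 50 mm along y, 32 to 50 mm high: grip that across y, fingertips at least 38.5 mm above the pack's underside so that they clear the charger's lips. Origin at the underside, z up; 0.38 kg
- pack_flat: flat battery pack, black with yellow tape across its top, lying on the bench; same shape, size and axes as the charged pack (origin at the underside, x along its length); goes into the charger with its x along the charger's x (they differ by at most 0.7 rad at the start)
- glue: yellow glue bottle standing at the back left, 63 mm wide, 190 mm high, origin at its underside; to be left alone
- oil: green oil bottle standing at the back right, 57 mm wide, 150 mm high, origin at its underside; to be left alone. Between the left and right of the bench stands the bench grinder, 252 mm high, x 0.39 to 0.61 m, y -0.22 to +0.12 m; a bin rack hangs behind it from x = 0.64 m on, y -0.5 to 0

How it is judged:
On the way, in this order (a step that is already met when the one before it is completed fails the run):
1. both jars stand released on the rubber mat (x of jar_cream in the frame of mat between -0.085 and 0.085 m and y of jar_cream in the frame of mat between -0.04 and 0.04 m and height (world z) of each of jar_cream, jar_red below 0.01 m and angle between each of jar_cream, jar_red's own z axis and vertical below 0.12 rad and contact force between the fingers and jar_cream below 0.2 N and linear speed of each of jar_cream, jar_red below 0.02 m/s and x of jar_red in the frame of mat between -0.085 and 0.085 m and y of jar_red in the frame of mat between -0.04 and 0.04 m and contact force between the fingers and jar_red below 0.2 N), for 0.2 s.
2. the charged (blue) pack lies released in the blue tray (x of pack_charged in the frame of job_tray between -0.025 and 0.025 m and y of pack_charged in the frame of job_tray between -0.022 and 0.022 m and height (world z) of pack_charged below 0.01 m and angle between pack_charged's own z axis and vertical below 0.1 rad and contact force between the fingers and pack_charged below 0.2 N and linear speed of pack_charged below 0.02 m/s), for 0.2 s.
3. the flat (yellow) pack is fully home in the charger and released (x of pack_flat in the frame of charger above 0.009 m and y of pack_flat in the frame of charger between -0.006 and 0.006 m and z of pack_flat in the frame of charger between 0.021 and 0.031 m and angle between the x axis of pack_flat and the x axis of charger, either way round below 0.1 rad and angle between pack_flat's own z axis and vertical below 0.1 rad and contact force between the fingers and pack_flat below 0.2 N and linear speed of pack_flat below 0.02 m/s), for 0.2 s.
At the end, for the whole second after the job is handed in: The charged pack lies flat in the blue tray (within 25 mm along and 22 mm across of its centre), the flat pack is in the charger within 7 mm of fully home, each jar stands upright in the rack hole it started in (within 12 mm of its start), all released and at rest (all of step 2 and all of step 3 and distance of each of jar_cream, jar_red from where it was at the start of the episode below 0.012 m and angle between each of jar_cream, jar_red's own z axis and vertical below 0.1 rad and contact force between the fingers and jar_cream below 0.2 N and linear speed of each of jar_cream, jar_red below 0.02 m/s and contact force between the fingers and jar_red below 0.2 N); the robot touches nothing.
It fails at once if the glue bottle is moved more than 30 mm or tipped (distance of glue from where it was at the start of the episode above 0.03 m or angle between glue's own z axis and vertical above 0.35 rad).
It fails at once if the oil bottle is moved more than 30 mm or tipped (distance of oil from where it was at the start of the episode above 0.03 m or angle between oil's own z axis and vertical above 0.35 rad).
It also fails if it takes over 133 s, if anything falls off the work surface, if the arm or the gripper's body presses on something with over 40 N, if the wrist force passes 120 N, or if a joint passes its speed limit or range.

### The arm

A 6-joint arm with a two-finger parallel gripper is mounted at the origin on a cart in front of the work surface, level with it; the furniture and walls round the work are solid. World frame = base frame: x ahead of the robot, y to its left, z up, the work surface at z = 0. Lengths are in m, angles in rad, forces in N, time in s.
With the tool pointing down it reaches from about 0.325 to 0.85 m from the base axis. Payload 4.4 kg.
Tool frame: the origin (TCP) lies midway between the tips of the shut fingers; the grasp point (between the pads) lies 19 mm behind it; z points along the fingers, y is the line along which they close (so a half turn about z gives the same grasp; the last joint's range is limited). The gripper opens to 94 mm and grips with 3 to 60 N. Pads are 16 mm wide; open, the fingers measure 119 mm over their backs; the gripper's body (75 mm by 177 mm) begins 78 mm behind the grasp point.
Start: joints at [-1.395, 0.207, 1.542, -0, 1.393, -0.15], TCP at [0.185, -0.545, 0.205] pointing down, gripper open.
Joint ranges: [-2.73, 2.73], [-0.86, 2.22], [0.23, 2.46], [-1.11, 4.25], [0.08, 2.63], [-2.82, 2.82]. Speed limits (rad/s): [2.79, 2.79, 3.14, 3.14, 3.14, 3.14].

### API

Orientations are given as [roll, pitch, yaw] about the fixed x, y, z axes, in that order (R = Rz(yaw) Ry(pitch) Rx(roll)).
In Python, from rig import env gives the robot as it stands.
- The arm moves only by the tool servo_tool, never from a script. Its arguments are lists of equal length, an entry for each row: "turn": the turn, a rotation vector about the tool's x, y, z in degrees, a list of three; "dp": the shift along the tool's x, y, z in m, a list of three; "gripper": the finger opening in m, from 0 to 0.094. A call has 1 to 12 rows; each row is the pose to reach, as a shift and turn from the pose commanded when the call began, along the tool's axes at that moment; what a row does not reach only later rows make up. A row lasts 1/8 s, in which the tool goes at most 62.5 mm and 10.7 degrees, less where a joint would pass 70% of its speed; a pose out of reach is approached as far as the arm can. A call with a gripper value outside its range is refused whole. The fingers move at their own pace and stop on an object; "grip_force" is the grip in N (left out, the last holds). Time passes only in rows, so rows that repeat a pose let the fingers close. It gives the time, the measured TCP pose, the force, the opening and the grip force at its end, in the units of the state.
- env.sense(): the state, without advancing time (a new reading comes with each control period).
- env.capture(name): name is "scene" or "top" or "wrist"; returns (picture, depth): 400x640x3 uint8, red, green, blue; 400x640 float32, m along the optical axis (not along the pixel's ray), 0 where there is no reading.
- env.get_calibration(name): a dict with "vfov" (degrees; the focal length in pixels is half the picture's height over the tangent of half this angle, whatever the lens; pixels are square), "cx", "cy" (the principal point, pixels), "R" (3x3) and "t" (3): a world point X has camera coordinates R X + t. Camera axes: x right, y down, z forward; pixel columns grow to the right and rows downward; lengths in m; the calibration is good to about 2 mm. A picture is of the moment at which its call begins: read the wrist's pose just before it. get_calibration takes no time and is no camera call; for the wrist camera it gives the pose at the moment of the call.
- env.hand_in(): hands the job in; it is judged then, once.
The state is a dict: "time_s": time; "q": joint angles; "dq": joint speeds; "joint_torque": joint torques, N m; "eef_pos": TCP position; "eef_rot": TCP orientation; "wrist_force": force on the tool from outside, world axes, zero at the start; "wrist_torque": the same for the moment, N m; "grip_width": opening from 0.0 (shut) to 1.0 (fully open); "gripper_force": force on a finger pad.
Only numpy, scipy, OpenCV 4.12 (cv2) and the standard library are available. Lean on these libraries where they do the work, as an engineer would, in place of code of your own. Each camera call takes 0.05 s, during which the arm holds its last target. There are 200 camera calls.

## Working session

There is one attempt and no reset: what is moved stays moved. The work goes in short steps, Python scripts to look and compute and a tool call to move; the robot and the scene stay as the last step left them, time stands still between calls to the robot, and variables do not carry over. Pictures are saved under pics/ and viewed, at most 16 in all, crops included, and the job is handed in when it is done.

Besides the shell and the picture viewer there is one more tool, called as name(argument=value, ...) on one line, values as JSON. servo_tool: Moves the arm, as the interface text tells. Its arguments: {"type":"object","properties":{"turn":{"type":"array","items":{"type":"array","items":{"type":"number"}}},"dp":{"type":"array","items":{"type":"array","items":{"type":"number"}}},"gripper":{"type":"array","items":{"type":"number"}},"grip_force":{"type":"number"}},"required":["turn","dp","gripper"]}

```bash
ls; mkdir -p pics; python3 - <<'E'
from rig import env
import cv2,numpy as np
print(env.sense())
for n in("top","scene"):
    c=env.get_calibration(n);print(n,c)
    im,d=env.capture(n);cv2.imwrite(f"pics/{n}0.png",im[:,:,::-1]);np.save(f"pics/{n}0d.npy",d)
E
```

```text
pics
{'time_s': 0.0, 'q': array([-1.39450001e+00,  2.07412630e-01,  1.54294385e+00,  6.70195770e-06,
        1.39348990e+00, -1.50468041e-01]), 'dq': array([ 0.00085889,  0.00049131, -0.00074263,  0.00022294,  0.00030575,
        0.00091811]), 'joint_torque': array([-1.48051073e-03, -3.70878661e+01, -2.81421787e+01,  6.97849179e-02,
        3.60505655e-02, -1.45870190e-04]), 'eef_pos': array([ 0.18442994, -0.54377108,  0.20429979]), 'eef_rot': array([-3.13936539e+00, -3.44353861e-04,  3.26762783e-01]), 'wrist_force': array([ 0.26506379, -0.06351661,  0.64647818]), 'wrist_torque': array([-0.01111323,  0.0744529 , -0.00714514]), 'gripper_force': 0.0, 'grip_width': 0.9970932742600601}
top {'vfov': 49.75452285773221, 'cx': 323.5999960956554, 'cy': 207.20394258630057, 'R': array([[ 0.00159874, -0.99999373, -0.00316088],
       [-0.99153402, -0.0011748 , -0.12984185],
       [ 0.12983733,  0.0033417 , -0.99152968]]), 't': array([0.00638055, 0.5850509 , 1.39267864])}
scene {'vfov': 54.15116277860198, 'cx': 321.33105528791674, 'cy': 199.36594833801556, 'R': array([[-5.57696964e-01, -8.30044490e-01, -4.89975151e-04],
       [-3.75587463e-01,  2.52879047e-01, -8.91620012e-01],
       [ 7.40208182e-01, -4.97069745e-01, -4.52784181e-01]]), 't': array([0.31795581, 0.2485139 , 0.92119017])}
```

View pics/top0.png

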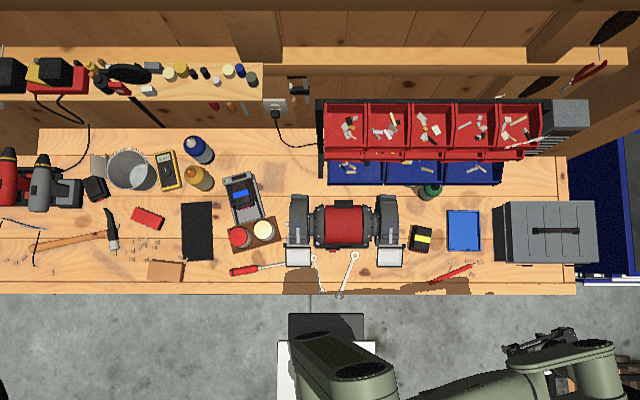

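View pics/scene0.png

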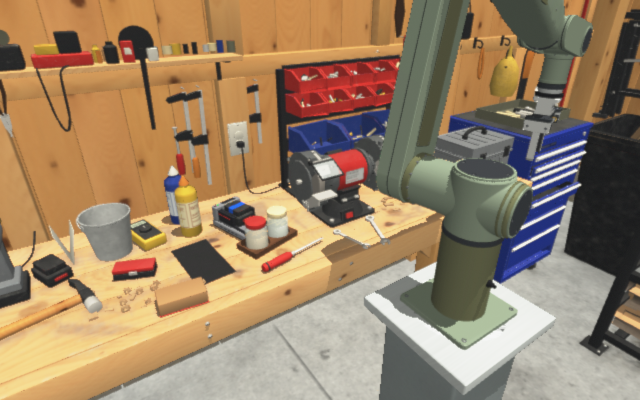

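Top view shows the mat (197,231), charger (241,197), rack with red jar (238,237) and cream jar (262,230), yellow-taped pack (420,237), tray (463,230), glue (198,178) and oil (430,190). The scene view agrees with it.

```bash
cat > h.py <<'E'
import numpy as np,cv2
from rig import env
def cal(n):
    c=env.get_calibration(n);c['f']=200/np.tan(np.radians(c['vfov']/2));return c
def cloud(c,d):
    v,u=np.mgrid[:400,:640]
    P=np.stack([(u-c['cx'])/c['f']*d,(v-c['cy'])/c['f']*d,d],-1)
    return (P-c['t'])@c['R']
def ray(c,uv,z):
    uv=np.atleast_2d(uv).astype(float)
    r=np.c_[(uv[:,0]-c['cx'])/c['f'],(uv[:,1]-c['cy'])/c['f'],np.ones(len(uv))]@c['R']
    o=-c['R'].T@c['t'];return o+r*((z-o[2])/r[:,2])[:,None]
def rect(pts):  # xy pts -> centre,size,angle(deg)
    return cv2.minAreaRect(np.asarray(pts,np.float32)*1000)
E
python3 - <<'E'
from h import *
c=cal("top");im=cv2.imread("pics/top0.png");d=np.load("pics/top0d.npy");W=cloud(c,d)
hsv=cv2.cvtColor(im,cv2.COLOR_BGR2HSV);H,S,V=cv2.split(hsv);Z=W[...,2]
def rep(n,m,box,z):
    k=np.zeros((400,640),bool);u0,u1,v0,v1=box;k[v0:v1,u0:u1]=1
    m=(m&k).astype(np.uint8)
    nl,l,st,_=cv2.connectedComponentsWithStats(m)
    if nl<2: print(n,"none");return
    i=1+np.argmax(st[1:,4]);vv,uu=np.nonzero(l==i)
    zz=np.median(Z[l==i]); P=ray(c,np.c_[uu,vv],zz if z is None else z)
    r=rect(P[:,:2]);print(n,st[i,4],"z %.3f"%zz,"mean",P.mean(0).round(4),"rect",np.round(r[0],1),np.round(r[1],1),round(r[2],1))
rep("mat",V<60,(175,220,195,268),.003)
rep("red",((H<8)|(H>172))&(S>130)&(V>90),(222,252,222,252),.085)
rep("cream",(S<110)&(V>170)&(Z>.07),(248,280,216,246),.085)
rep("bluetape",(H>100)&(H<125)&(S>120),(228,256,180,215),.076)
rep("blackTop",(Z>.066)&(Z<.09)&(V<90),(225,262,175,220),None)
rep("yellowtape",(H>20)&(H<35)&(S>150)&(Z>.03),(405,435,220,255),.050)
rep("flatpack",(V<80)&(Z>.02),(400,436,220,256),.032)
rep("flatpackall",(Z>.02),(400,438,215,258),.04)
rep("tray",(H>100)&(H<125)&(S>120),(440,486,204,256),None)
rep("glue",(Z>.06),(182,216,164,192),None)
rep("oil",(Z>.06)&(H>40)&(H<90),(415,446,178,202),None)
rep("rackw",(Z>.008)&(Z<.025)&(S>60),(222,284,214,258),.018)
rep("chargr",(Z>.02)&(S<60),(215,265,165,225),None)
print([Z[v,u].round(3) for u,v in((241,197),(238,237),(262,230),(420,237),(463,230),(198,178),(430,190),(250,212),(237,178))])
big=np.hstack([cv2.resize(im[160:270,170:290],None,fx=4,fy=4,interpolation=2),cv2.resize(im[160:270,400:490],None,fx=4,fy=4,interpolation=2)])
big=cv2.resize(big,(800,int(big.shape[0]*800/big.shape[1])));cv2.imwrite("pics/crop0.png",big)
E
```

```text
mat 1746 z 0.003 mean [0.5094 0.4354 0.003 ] rect [509.1 435.5] [196.8 103.4] 3.9
red 282 z 0.091 mean [0.4855 0.2812 0.085 ] rect [486.2 280.9] [57.7 54.2] 1.4
cream 265 z 0.091 mean [0.507  0.2018 0.085 ] rect [507.1 201.7] [54.3 54.6] 0.1
bluetape 109 z 0.077 mean [0.6251 0.2776 0.076 ] rect [625.3 277.3] [21.6 53.5] 14.4
blackTop 131 z 0.076 mean [0.6021 0.2704 0.0755] rect [601.9 270.2] [27.1 57.9] 16.3
yellowtape 4 z 0.051 mean [ 0.4811 -0.2874  0.05  ] rect [ 481.1 -287.4] [0.  9.8] 88.5
flatpack 362 z 0.048 mean [ 0.4811 -0.3101  0.032 ] rect [ 481.2 -311.3] [63.  83.2] 78.7
flatpackall 500 z 0.049 mean [ 0.4792 -0.31    0.04  ] rect [ 478.8 -309.4] [63.2 86.6] 78.8
tray 1308 z 0.006 mean [ 0.5112 -0.4638  0.0058] rect [ 512.8 -464.1] [135.  109.4] 0.0
glue 463 z 0.148 mean [0.6642 0.399  0.148 ] rect [664.3 399. ] [86.9 60.6] 56.5
oil 150 z 0.119 mean [ 0.6266 -0.3321  0.1188] rect [ 626.3 -333.9] [38.2 56.8] 0.1
rackw 550 z 0.018 mean [0.4938 0.2322 0.018 ] rect [496.1 241.6] [ 94.6 168.3] 18.6
chargr 1201 z 0.059 mean [0.6123 0.2682 0.0585] rect [614.5 270.9] [161.8 105.1] 16.4
[np.float64(0.075), np.float64(0.093), np.float64(0.09), np.float64(0.05), np.float64(0.002), np.float64(0.149), np.float64(0.122), np.float64(0.03), np.float64(0.073)]
```

View pics/crop0.png

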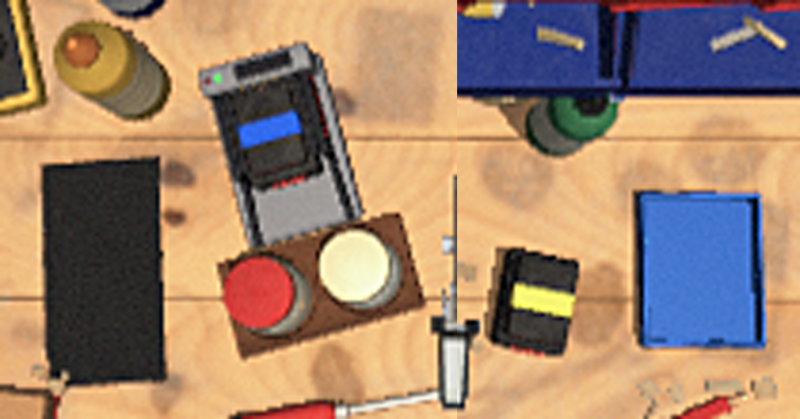

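The crop confirms the layout: the charger is turned about +15°, the yellow pack about -11°, and the mat and tray are nearly square to the world axes. I'll hover over the pack and tray first and refine those from close up.

```bash
cat >> h.py <<'E'
def plan(x,y,z,yawdeg):
    s=env.sense();p=s['eef_pos'];ps=s['eef_rot'][2]
    D=np.array([x,y,z])-p;c,n=np.cos(ps),np.sin(ps)
    t=(np.degrees(ps)-yawdeg+180)%360-180
    print("t%.2f"%s['time_s'],"pos",p.round(4),"rot",s['eef_rot'].round(4),"-> dp [%.4f,%.4f,%.4f] turnz %.2f"%(D[0]*c+D[1]*n,D[0]*n-D[1]*c,-D[2],t))
E
python3 - <<'E'
from h import *
plan(.44,-.39,.40,0)
c=cal("wrist");print(c['vfov'],c['f'],"campos",-c['R'].T@c['t'],"fwd",c['R'][2],"right",c['R'][0])
E
```

```text
t0.10 pos [ 0.1844 -0.5438  0.2044] rot [-3.1396e+00 -3.0000e-04  3.2680e-01] -> dp [0.2914,-0.0637,-0.1956] turnz 18.73
64.73334836460603 315.55511563509987 campos [ 0.26308839 -0.51761545  0.38406783] fwd [-0.26895228 -0.08888888 -0.95904298] right [ 0.32050205 -0.94724552 -0.00208559]
```

servo_tool(turn=[[0,0,0],[0,0,0],[0,0,18.7],[0,0,18.7],[0,0,18.7],[0,0,18.7],[0,0,18.7],[0,0,18.7],[0,0,18.7],[0,0,18.7]], dp=[[0,0,-0.06],[0.05,0,-0.12],[0.35,-0.04,-0.12],[0.35,-0.04,-0.12],[0.35,-0.04,-0.12],[0.35,-0.04,-0.12],[0.35,-0.04,-0.12],[0.35,-0.04,-0.12],[0.35,-0.04,-0.12],[0.35,-0.04,-0.12]], gripper=[0.094,0.094,0.094,0.094,0.094,0.094,0.094,0.094,0.094,0.094])

```text
time_s: 1.35
eef_pos: [0.5019, -0.3952, 0.3252]
eef_rot: [-3.141, 0.001, -0.002]
wrist_force: [-0.6, -0.6, 0.5]
grip_width: 1.001
gripper_force: 0.0
```

```bash
python3 - <<'E'
from h import *
plan(.42,.32,.42,15)
c=cal("wrist");im,d=env.capture("wrist");cv2.imwrite("pics/w1.png",im[:,:,::-1]);np.savez("pics/w1.npz",d=d,**c)
E
```

```text
t1.35 pos [ 0.5019 -0.3952  0.3252] rot [-3.1414e+00  9.0000e-04 -1.5000e-03] -> dp [-0.0829,-0.7151,-0.0948] turnz -15.09
```

View pics/w1.png

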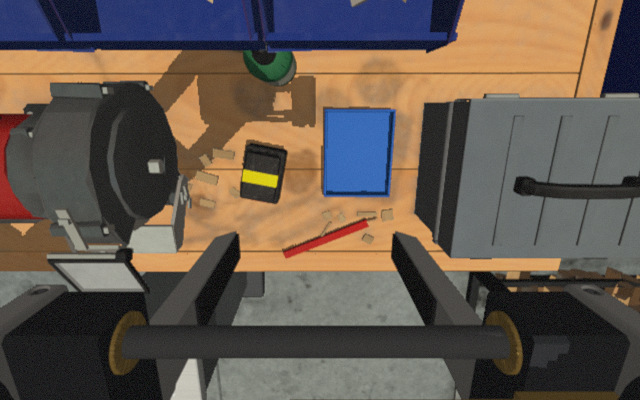

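Wrist view: yellow pack at (263,173), tray (359,152), oil (270,65), all clear. I'll measure these, then cross over the grinder to the left side.

```bash
cat >> h.py <<'E'
def load(n):
    z=np.load(f"pics/{n}.npz");c={k:z[k] for k in z.files};im=cv2.imread(f"pics/{n}.png");return c,im,c['d']
def comp(n,c,m,box,z,show=True):
    k=np.zeros((400,640),bool);u0,u1,v0,v1=box;k[v0:v1,u0:u1]=1
    m=cv2.morphologyEx((m&k).astype(np.uint8),cv2.MORPH_OPEN,np.ones((2,2)))
    nl,l,st,_=cv2.connectedComponentsWithStats(m)
    if nl<2: print(n,"none");return
    i=1+np.argmax(st[1:,4]);vv,uu=np.nonzero(l==i);P=ray(c,np.c_[uu,vv],z);r=rect(P[:,:2])
    print(n,st[i,4],"mean",P.mean(0).round(4),"rect",np.round(r[0],1),np.round(r[1],1),round(r[2],1));return P
def shot(n):
    c=cal("wrist");im,d=env.capture("wrist");cv2.imwrite(f"pics/{n}.png",im[:,:,::-1]);np.savez(f"pics/{n}.npz",d=d,**c)
E
python3 - <<'E'
from h import *
c,im,d=load("w1");W=cloud(c,d);Z=W[...,2];H,S,V=cv2.split(cv2.cvtColor(im,cv2.COLOR_BGR2HSV))
print("zs",[Z[v,u].round(4) for u,v in((263,180),(263,160),(359,152),(300,180),(264,195))])
comp("ytape",c,(H>20)&(H<35)&(S>150),(230,295,130,215),.05)
comp("top",c,(Z>.044),(230,295,130,215),.05)
comp("pack",c,(Z>.022),(230,295,130,215),.032)
comp("tray",c,(H>100)&(H<125)&(S>110),(310,405,95,205),.012)
E
```

```text
zs [np.float64(0.0512), np.float64(0.0501), np.float64(0.0034), np.float64(0.0006), np.float64(0.0506)]
ytape 478 mean [ 0.4808 -0.3143  0.05  ] rect [ 480.7 -314.3] [53.8 19.9] 79.0
top 1582 mean [ 0.4837 -0.3152  0.05  ] rect [ 483.  -314.8] [51.7 69.9] 78.7
pack 2204 mean [ 0.4842 -0.3157  0.032 ] rect [ 483.2 -315.6] [61.7 85.7] 78.8
tray 5951 mean [ 0.5131 -0.4633  0.012 ] rect [ 510.1 -463.4] [106.5 136.1] 89.9
```

servo_tool(turn=[[0,0,0],[0,0,0],[0,0,-15],[0,0,-15],[0,0,-15],[0,0,-15],[0,0,-15],[0,0,-15],[0,0,-15],[0,0,-15],[0,0,-15],[0,0,-15]], dp=[[-0.03,0,-0.06],[-0.08,0,-0.095],[-0.08,-0.65,-0.095],[-0.08,-0.65,-0.095],[-0.08,-0.65,-0.095],[-0.08,-0.65,-0.095],[-0.08,-0.65,-0.095],[-0.08,-0.65,-0.095],[-0.08,-0.65,-0.095],[-0.08,-0.65,-0.095],[-0.08,-0.65,-0.095],[-0.08,-0.65,-0.095]], gripper=[0.094,0.094,0.094,0.094,0.094,0.094,0.094,0.094,0.094,0.094,0.094,0.094])

```text
time_s: 2.9
eef_pos: [0.4229, 0.2313, 0.4209]
eef_rot: [3.141, -0.002, 0.26]
wrist_force: [1.3, 0.2, -0.1]
grip_width: 0.999
gripper_force: 0.0
```

```bash
python3 - <<'E'
from h import *
plan(.48,.29,.28,15)
E
```

```text
t2.90 pos [0.4229 0.2313 0.4209] rot [ 3.1412e+00 -1.5000e-03  2.5970e-01] -> dp [0.0703,-0.0420,0.1409] turnz -0.12
```

servo_tool(turn=[[0,0,0],[0,0,0],[0,0,0],[0,0,0]], dp=[[0.06,-0.07,0.1],[0.06,-0.07,0.1],[0.06,-0.07,0.1],[0.06,-0.07,0.1]], gripper=[0.094,0.094,0.094,0.094])

```text
time_s: 3.4
eef_pos: [0.463, 0.3127, 0.3205]
eef_rot: [3.141, 0.001, 0.261]
wrist_force: [-0.7, -0.1, 0.3]
grip_width: 1.002
gripper_force: 0.0
```

```bash
python3 - <<'E'
from h import *
plan(.48,.29,.28,15);shot("w2")
E
```

```text
t3.40 pos [0.463  0.3127 0.3205] rot [3.1409e+00 1.0000e-03 2.6100e-01] -> dp [0.0106,0.0263,0.0405] turnz -0.04
```

View pics/w2.png

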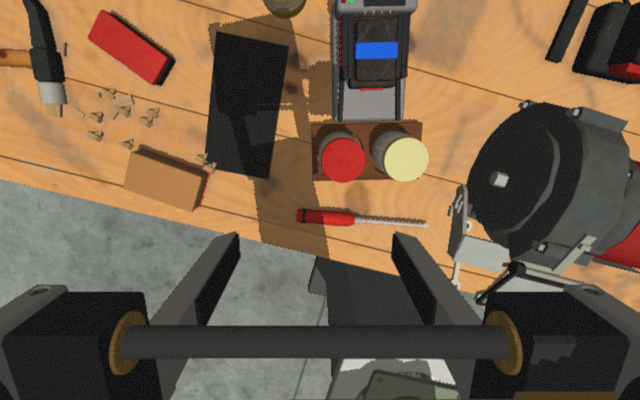

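Wrist view: mat (247,105), red jar (342,158), cream (405,158), charged pack with tape (377,50), all as in the top view.

```bash
python3 - <<'E'
from h import *
c,im,d=load("w2");W=cloud(c,d);Z=W[...,2];H,S,V=cv2.split(cv2.cvtColor(im,cv2.COLOR_BGR2HSV))
a=comp("red",c,(Z>.08),(310,368,125,185),.085)
b=comp("cream",c,(Z>.08),(372,435,125,185),.085)
for n,m,b in(("red",((H<8)|(H>172))&(S>130)&(V>90),(312,368,130,185)),("cream",(S<120)&(V>150)&(Z>.07),(372,435,125,185))):
    k=np.zeros((400,640),np.uint8);k[b[2]:b[3],b[0]:b[1]]=m[b[2]:b[3],b[0]:b[1]]
    cs=max(cv2.findContours(k,0,2)[0],key=cv2.contourArea)[:,0]
    P=ray(c,cs,.085)[:,:2];print(n,"circle",cv2.minEnclosingCircle((P*1000).astype(np.float32)))
comp("btape",c,(H>100)&(H<125)&(S>120),(345,405,35,65),.076)
comp("packtop",c,(Z>.070)&(Z<.084)&(V<150),(350,402,20,90),.076)
comp("chargerfloor",c,(Z>.018)&(Z<.034),(320,420,88,124),.026)
comp("rack",c,(S>60)&(Z>.012)&(Z<.025)&(V<140),(305,428,115,185),.018)
comp("mat",c,(V<70)&(Z<.01),(205,290,25,182),.003)
m=(Z>.05)&(Z<.068);comp("rails",c,m,(325,420,5,100),.063)
for v in(20,40,60,80):print(v,[ (u,Z[v,u].round(3)) for u in range(326,416,4)])
E
```

```text
red 1606 mean [0.4857 0.2796 0.085 ] rect [485.6 279.2] [58.6 58.5] 14.9
cream 1653 mean [0.5082 0.2    0.085 ] rect [507.6 199.5] [60.3 59.6] 18.5
red circle ((484.8977966308594, 280.7539367675781), 30.38568878173828)
cream circle ((507.8499450683594, 200.45498657226562), 29.66434097290039)
btape 752 mean [0.6246 0.2776 0.076 ] rect [624.6 277.5] [19.4 53.3] 16.2
packtop 921 mean [0.6453 0.2836 0.076 ] rect [644.9 283.3] [24.  49.8] 14.9
chargerfloor 2208 mean [0.5636 0.2597 0.026 ] rect [563.6 258.8] [ 44.2 102.5] 14.9
rack 1959 mean [0.505  0.2548 0.018 ] rect [496.7 240.5] [ 86.5 165.2] 16.1
mat 9308 mean [0.5159 0.4355 0.003 ] rect [508.8 434.9] [200.4 108.9] 3.0
rails 2450 mean [0.63   0.2819 0.063 ] rect [626.1 279.9] [89.  94.8] 14.3
20 [(326, np.float64(0.0)), (330, np.float64(-0.0)), (334, np.float64(0.025)), (338, np.float64(0.031)), (342, np.float64(0.062)), (346, np.float64(0.063)), (350, np.float64(0.063)), (354, np.float64(0.058)), (358, np.float64(0.075)), (362, np.float64(0.074)), (366, np.float64(0.075)), (370, np.float64(0.077)), (374, np.float64(0.076)), (378, np.
[... 1345 characters left out ...]
), (402, np.float64(0.064)), (406, np.float64(0.062)), (410, np.float64(0.0)), (414, np.float64(0.0))]
80 [(326, np.float64(-0.0)), (330, np.float64(0.0)), (334, np.float64(0.026)), (338, np.float64(0.027)), (342, np.float64(0.033)), (346, np.float64(0.025)), (350, np.float64(0.056)), (354, np.float64(0.06)), (358, np.float64(0.073)), (362, np.float64(0.074)), (366, np.float64(0.073)), (370, np.float64(0.072)), (374, np.float64(0.072)), (378, np.float64(0.072)), (382, np.float64(0.071)), (386, np.float64(0.069)), (390, np.float64(0.067)), (394, np.float64(0.058)), (398, np.float64(0.032)), (402, np.float64(0.026)), (406, np.float64(-0.001)), (410, np.float64(-0.0)), (414, np.float64(0.001))]
```

```bash
python3 - <<'E'
from h import *
print(env.sense()['q'].round(3));plan(.4855,.280,.13,105.7)
E
```

```text
[ 4.390e-01  1.070e-01  1.418e+00 -1.000e-03  1.615e+00  1.749e+00]
t3.45 pos [0.4635 0.3127 0.3221] rot [ 3.1414e+00 -2.0000e-03  2.6060e-01] -> dp [0.0128,0.0372,0.1921] turnz -90.77
```

servo_tool(turn=[[0,0,-90.8],[0,0,-90.8],[0,0,-90.8],[0,0,-90.8],[0,0,-90.8],[0,0,-90.8],[0,0,-90.8],[0,0,-90.8],[0,0,-90.8],[0,0,-90.8],[0,0,-90.8]], dp=[[0.013,0.037,0.15],[0.013,0.037,0.15],[0.013,0.037,0.15],[0.013,0.037,0.15],[0.013,0.037,0.15],[0.013,0.037,0.15],[0.013,0.037,0.15],[0.013,0.037,0.15],[0.013,0.037,0.15],[0.013,0.037,0.15],[0.013,0.037,0.15]], gripper=[0.094,0.094,0.094,0.094,0.094,0.094,0.094,0.094,0.094,0.094,0.094], grip_force=25)

```text
time_s: 4.82
eef_pos: [0.4861, 0.281, 0.1722]
eef_rot: [3.138, -0.0, 1.845]
wrist_force: [-0.2, -0.5, 0.3]
grip_width: 1.001
gripper_force: 0.0
```

```bash
python3 - <<'E'
from h import *
plan(.4855,.280,.045,105.7);shot("w3")
c,im,d=load("w3");W=cloud(c,d);Z=W[...,2];H,S,V=cv2.split(cv2.cvtColor(im,cv2.COLOR_BGR2HSV))
m=((H<8)|(H>172))&(S>130)&(V>80)
comp("red",c,m,(0,640,0,400),.085)
comp("cream",c,(S<120)&(V>150)&(Z>.07),(0,640,0,400),.085)
E
```

```text
t4.83 pos [0.4861 0.281  0.1722] rot [ 3.1385e+00 -2.0000e-04  1.8446e+00] -> dp [-0.0008,-0.0008,0.1272] turnz -0.01
red 3479 mean [0.4871 0.2802 0.085 ] rect [487.2 280.2] [58.9 60.3] 15.6
cream 2634 mean [0.5099 0.199  0.085 ] rect [509.8 198.2] [58.6 59.2] 17.2
```

View pics/w3.png

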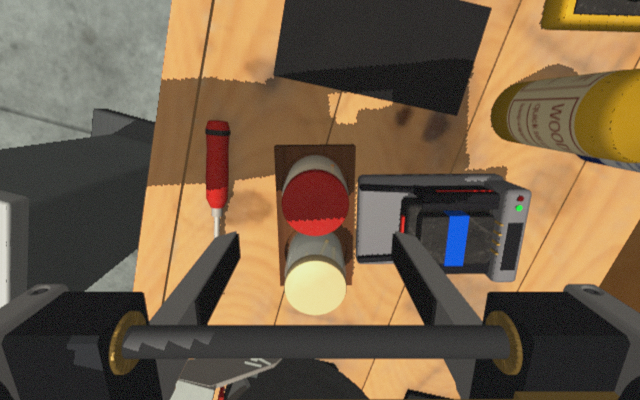

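Red jar (315,202) lies between the fingers, measured within 2 mm of target. Descending to grip it.

servo_tool(turn=[[0,0,0],[0,0,0],[0,0,0],[0,0,0],[0,0,0],[0,0,0],[0,0,0],[0,0,0],[0,0,0],[0,0,0]], dp=[[0,0,0.05],[0,0,0.1],[0,0,0.127],[0,0,0.127],[0,0,0.127],[0,0,0.127],[0,0,0.127],[0,0,0.127],[0,0,0.127],[0,0,0.127]], gripper=[0.094,0.094,0.094,0.094,0.05,0.05,0.05,0.05,0.05,0.05], grip_force=25)

```text
time_s: 6.12
eef_pos: [0.4858, 0.2818, 0.0445]
eef_rot: [3.14, -0.0, 1.847]
wrist_force: [0.2, -1.0, 6.1]
grip_width: 0.656
gripper_force: 25.0
```

```bash
python3 - <<'E'
from h import *
plan(.430,.433,.15,195.7)
E
```

```text
t6.12 pos [0.4858 0.2818 0.0445] rot [ 3.1398e+00 -2.0000e-04  1.8469e+00] -> dp [0.1607,-0.0125,-0.1055] turnz -89.88
```

servo_tool(turn=[[0,0,0],[0,0,0],[0,0,-90],[0,0,-90],[0,0,-90],[0,0,-90],[0,0,-90],[0,0,-90],[0,0,-90],[0,0,-90],[0,0,-90],[0,0,-90]], dp=[[0,0,-0.04],[0,0,-0.07],[0.157,-0.015,-0.07],[0.157,-0.015,-0.07],[0.157,-0.015,-0.07],[0.157,-0.015,-0.07],[0.157,-0.015,-0.07],[0.157,-0.015,-0.07],[0.157,-0.015,-0.07],[0.157,-0.015,-0.07],[0.157,-0.015,-0.07],[0.157,-0.015,-0.07]], gripper=[0.05,0.05,0.05,0.05,0.05,0.05,0.05,0.05,0.05,0.05,0.05,0.05])

```text
time_s: 7.62
eef_pos: [0.4265, 0.4275, 0.1115]
eef_rot: [-3.14, -0.003, -2.866]
wrist_force: [0.2, 0.3, -3.5]
grip_width: 0.661
gripper_force: 25.0
```

```bash
python3 - <<'E'
from h import *
plan(.433,.431,.042,195.7)
E
```

```text
t7.62 pos [0.4265 0.4275 0.1115] rot [-3.1403 -0.0034 -2.8663] -> dp [-0.0072,0.0016,0.0695] turnz 0.07
```

servo_tool(turn=[[0,0,0],[0,0,0],[0,0,0],[0,0,0],[0,0,0],[0,0,0],[0,0,0],[0,0,0],[0,0,0],[0,0,0]], dp=[[-0.007,0.002,0.03],[-0.007,0.002,0.06],[-0.007,0.002,0.068],[-0.007,0.002,0.069],[-0.007,0.002,0.069],[-0.007,0.002,0.069],[-0.007,0.002,0.069],[-0.007,0.002,0.069],[-0.007,0.002,0.03],[-0.007,0.002,-0.03]], gripper=[0.05,0.05,0.05,0.05,0.094,0.094,0.094,0.094,0.094,0.094])

```text
time_s: 8.88
eef_pos: [0.4321, 0.4308, 0.1418]
eef_rot: [-3.139, -0.006, -2.866]
wrist_force: [1.0, 0.8, 0.3]
grip_width: 0.997
gripper_force: 0.0
```

```bash
python3 - <<'E'
from h import *
plan(.5087,.1995,.15,105.7)
E
```

```text
t8.88 pos [0.4321 0.4308 0.1418] rot [-3.1394 -0.0058 -2.8656] -> dp [-0.0106,-0.2434,-0.0082] turnz 90.11
```

servo_tool(turn=[[0,0,90],[0,0,90],[0,0,90],[0,0,90],[0,0,90],[0,0,90],[0,0,90],[0,0,90],[0,0,90],[0,0,90]], dp=[[-0.01,-0.243,-0.03],[-0.01,-0.243,-0.03],[-0.01,-0.243,-0.03],[-0.01,-0.243,-0.03],[-0.01,-0.243,-0.03],[-0.01,-0.243,-0.03],[-0.01,-0.243,-0.03],[-0.01,-0.243,-0.03],[-0.01,-0.243,-0.03],[-0.01,-0.243,-0.03]], gripper=[0.094,0.094,0.094,0.094,0.094,0.094,0.094,0.094,0.094,0.094])

```text
time_s: 10.12
eef_pos: [0.5098, 0.2011, 0.1735]
eef_rot: [3.141, 0.0, 1.848]
wrist_force: [0.5, -0.2, -0.3]
grip_width: 0.999
gripper_force: 0.0
```

```bash
python3 - <<'E'
from h import *
plan(.509,.1995,.045,105.7);shot("w4")
c,im,d=load("w4");W=cloud(c,d);Z=W[...,2];H,S,V=cv2.split(cv2.cvtColor(im,cv2.COLOR_BGR2HSV))
comp("cream",c,(S<120)&(V>150)&(Z>.07),(200,440,0,320),.085)
m=((H<8)|(H>172))&(S>130)&(V>80)
comp("red",c,m&(Z>.07)&(Z<.1),(0,640,0,200),.082)
E
```

```text
t10.12 pos [0.5098 0.2011 0.1735] rot [3.1414 0.     1.8478] -> dp [-0.0013,-0.0012,0.1285] turnz 0.17
cream 1034 mean [0.5173 0.1851 0.085 ] rect [515.7 184.3] [54.9 24.1] 15.9
red 25 mean [0.6638 0.331  0.082 ] rect [663.8 331.1] [3.5 3.9] 15.8
```

servo_tool(turn=[[0,0,0],[0,0,0],[0,0,0],[0,0,0],[0,0,0],[0,0,0],[0,0,0],[0,0,0],[0,0,0],[0,0,0]], dp=[[0,0,0.05],[-0.001,-0.001,0.1],[-0.001,-0.001,0.128],[-0.001,-0.001,0.128],[-0.001,-0.001,0.128],[-0.001,-0.001,0.128],[-0.001,-0.001,0.128],[-0.001,-0.001,0.128],[-0.001,-0.001,0.128],[-0.001,-0.001,0.128]], gripper=[0.094,0.094,0.094,0.094,0.05,0.05,0.05,0.05,0.05,0.05], grip_force=25)

```text
time_s: 11.42
eef_pos: [0.5095, 0.2, 0.0465]
eef_rot: [3.141, 0.0, 1.847]
wrist_force: [-1.4, -0.8, 5.8]
grip_width: 0.661
gripper_force: 25.0
```

```bash
python3 - <<'E'
from h import *
plan(.518,.436,.13,195.7)
E
```

```text
t11.43 pos [0.5095 0.2    0.0465] rot [3.1409e+00 1.0000e-04 1.8472e+00] -> dp [0.2247,0.0726,-0.0835] turnz -89.86
```

servo_tool(turn=[[0,0,0],[0,0,0],[0,0,-90],[0,0,-90],[0,0,-90],[0,0,-90],[0,0,-90],[0,0,-90],[0,0,-90],[0,0,-90],[0,0,-90],[0,0,-90]], dp=[[0,0,-0.04],[0,0,-0.09],[0.225,0.073,-0.09],[0.225,0.073,-0.09],[0.225,0.073,-0.09],[0.225,0.073,-0.09],[0.225,0.073,-0.09],[0.225,0.073,-0.09],[0.225,0.073,-0.09],[0.225,0.073,-0.09],[0.225,0.073,-0.09],[0.225,0.073,-0.09]], gripper=[0.05,0.05,0.05,0.05,0.05,0.05,0.05,0.05,0.05,0.05,0.05,0.05])

```text
time_s: 12.92
eef_pos: [0.5174, 0.4359, 0.1342]
eef_rot: [-3.141, -0.002, -2.866]
wrist_force: [-0.5, -0.7, -2.7]
grip_width: 0.66
gripper_force: 25.0
```

```bash
python3 - <<'E'
from h import *
plan(.518,.436,.0435,195.7)
E
```

```text
t12.93 pos [0.5174 0.4359 0.1342] rot [-3.1411e+00 -1.8000e-03 -2.8663e+00] -> dp [-0.0006,-0.0001,0.0907] turnz 0.07
```

servo_tool(turn=[[0,0,0],[0,0,0],[0,0,0],[0,0,0],[0,0,0],[0,0,0],[0,0,0],[0,0,0],[0,0,0],[0,0,0],[0,0,0],[0,0,0]], dp=[[0,0,0.05],[0,0,0.08],[0,0,0.09],[0,0,0.091],[0,0,0.091],[0,0,0.091],[0,0,0.091],[0,0,0.091],[0,0,0.091],[0,0,0.04],[0,0,-0.02],[0,0,-0.08]], gripper=[0.05,0.05,0.05,0.05,0.094,0.094,0.094,0.094,0.094,0.094,0.094,0.094])

```text
time_s: 14.42
eef_pos: [0.5177, 0.4361, 0.2168]
eef_rot: [-3.141, -0.001, -2.865]
wrist_force: [0.9, 0.3, -0.6]
grip_width: 1.0
gripper_force: 0.0
```

```bash
python3 - <<'E'
from h import *
plan(.56,.257,.22,195.7)
E
```

```text
t14.43 pos [0.5177 0.4361 0.2168] rot [-3.1415e+00 -6.0000e-04 -2.8655e+00] -> dp [0.0081,-0.1838,-0.0032] turnz 0.12
```

servo_tool(turn=[[0,0,0],[0,0,0],[0,0,0],[0,0,0],[0,0,0],[0,0,0]], dp=[[-0.04,-0.06,-0.03],[-0.05,-0.18,-0.03],[-0.05,-0.18,-0.03],[-0.05,-0.18,-0.03],[-0.05,-0.18,-0.03],[-0.05,-0.18,-0.03]], gripper=[0.094,0.094,0.094,0.094,0.094,0.094])

```text
time_s: 15.18
eef_pos: [0.6144, 0.2783, 0.2452]
eef_rot: [3.141, -0.0, -2.864]
wrist_force: [-0.8, -0.8, 0.5]
grip_width: 1.001
gripper_force: 0.0
```

```bash
python3 - <<'E'
from h import *
plan(.6255,.277,.0945,195.7);shot("w5")
c,im,d=load("w5");W=cloud(c,d);Z=W[...,2];H,S,V=cv2.split(cv2.cvtColor(im,cv2.COLOR_BGR2HSV))
comp("btape",c,(H>100)&(H<125)&(S>120)&(Z>.06),(150,490,0,330),.076)
comp("packtop",c,(Z>.072)&(Z<.081),(200,440,60,330),.076)
E
```

```text
t15.18 pos [0.6144 0.2783 0.2452] rot [ 3.1409e+00 -5.0000e-04 -2.8637e+00] -> dp [-0.0103,-0.0043,0.1507] turnz 0.22
btape 726 mean [0.6265 0.2804 0.076 ] rect [626.2 280.1] [19.  50.7] 15.9
packtop 2539 mean [0.6243 0.2795 0.076 ] rect [624.7 279.7] [68.6 50.7] 15.9
```

View pics/w5.png

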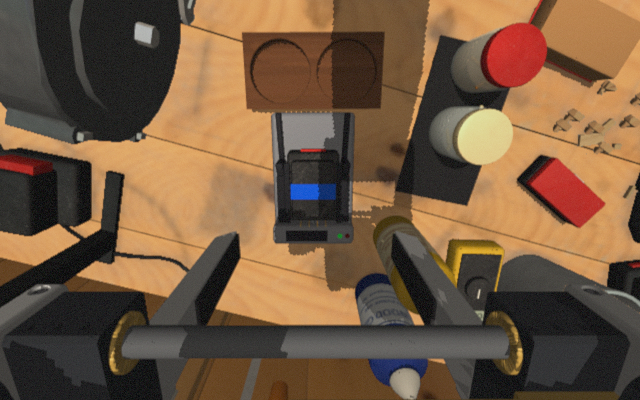

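Both jars stand upright on the mat (485,130 and 512,65), and the charged pack sits at (314,185). I'll check the glue clearance before going down.

```bash
python3 - <<'E'
from h import *
for n in("w5","w2"):
    c,im,d=load(n);W=cloud(c,d);P=W.reshape(-1,3)
    for lo,hi in((.03,.08),(.08,.14),(.14,.165),(.165,.2)):
        k=(P[:,2]>lo)&(P[:,2]<hi)&(abs(P[:,0]-.665)<.06)&(abs(P[:,1]-.40)<.06)
        if k.sum()>10:print(n,lo,k.sum(),P[k].min(0).round(3),P[k].max(0).round(3))
c,im,d=load("w5");W=cloud(c,d);H,S,V=cv2.split(cv2.cvtColor(im,cv2.COLOR_BGR2HSV));Z=W[...,2]
comp("floorfront",c,(Z>.018)&(Z<.034),(255,375,105,150),.026)
comp("rack",c,(Z>.012)&(Z<.024)&(S>60)&(V<140),(230,395,25,115),.018)
comp("railtop",c,(Z>.057)&(Z<.069),(260,365,100,250),.063)
b=.0
for v in(170,185,200):
    u=np.nonzero((Z[v,260:370]>.057)&(Z[v,260:370]<.069))[0]+260
    Q=ray(c,[[u.min()-.5,v],[u.max()+.5,v]],.063);print(v,u.min(),u.max(),Q.round(4).tolist(),np.hypot(*(Q[0]-Q[1])[:2]).round(4),Q.mean(0).round(4))
plan(.6165,.276,.11,195.8)
E
```

```text
w5 0.03 709 [0.643 0.34  0.03 ] [0.694 0.429 0.08 ]
w5 0.08 602 [0.643 0.381 0.08 ] [0.699 0.435 0.14 ]
w5 0.14 489 [0.645 0.383 0.14 ] [0.703 0.438 0.157]
w2 0.03 382 [0.644 0.34  0.03 ] [0.672 0.432 0.08 ]
w2 0.08 15 [0.644 0.397 0.08 ] [0.649 0.412 0.085]
floorfront 2991 mean [0.564  0.2621 0.026 ] rect [564.9 262.3] [ 45.  102.9] 15.9
rack 4760 mean [0.4949 0.2436 0.018 ] rect [497.3 243.7] [ 86.1 166.1] 16.1
railtop 2204 mean [0.6301 0.2812 0.063 ] rect [628.5 280.7] [88.3 95.6] 15.9
170 276 349 [[0.6162, 0.2307, 0.063], [0.5927, 0.3135, 0.063]] 0.0861 [0.6045 0.2721 0.063 ]
185 277 349 [[0.6334, 0.2361, 0.063], [0.6098, 0.319, 0.063]] 0.0861 [0.6216 0.2776 0.063 ]
200 278 348 [[0.651, 0.2417, 0.063], [0.6277, 0.3234, 0.063]] 0.0849 [0.6393 0.2826 0.063 ]
t15.22 pos [0.6143 0.2784 0.2451] rot [ 3.1411e+00 -5.0000e-04 -2.8632e+00] -> dp [-0.0014,-0.0029,0.1351] turnz 0.15
```

servo_tool(turn=[[0,0,0],[0,0,0],[0,0,0],[0,0,0],[0,0,0],[0,0,0],[0,0,0],[0,0,0],[0,0,0],[0,0,0],[0,0,0],[0,0,0]], dp=[[-0.002,-0.003,0.06],[-0.002,-0.003,0.12],[-0.002,-0.003,0.16],[-0.002,-0.003,0.178],[-0.002,-0.003,0.179],[-0.002,-0.003,0.179],[-0.002,-0.003,0.179],[-0.002,-0.003,0.179],[-0.002,-0.003,0.179],[-0.002,-0.003,0.179],[-0.002,-0.003,0.179],[-0.002,-0.003,0.179]], gripper=[0.08,0.08,0.08,0.08,0.08,0.08,0.04,0.04,0.04,0.04,0.04,0.04], grip_force=30)

```text
time_s: 16.73
eef_pos: [0.618, 0.275, 0.0669]
eef_rot: [3.141, 0.001, -2.865]
wrist_force: [-0.9, 2.1, 3.3]
grip_width: 0.528
gripper_force: 30.0
```

```bash
python3 - <<'E'
from h import *
plan(.6172,.2764,.066,195.9)
E
```

```text
t16.73 pos [0.618  0.275  0.0669] rot [ 3.1407e+00  6.0000e-04 -2.8654e+00] -> dp [0.0004,0.0015,0.0009] turnz -0.07
```

servo_tool(turn=[[0,0,0],[0,0,0],[0,0,0],[0,0,0],[0,0,0],[0,0,0],[0,0,0],[0,0,0],[0,0,0]], dp=[[0.005,0,0],[0.015,0,0],[0.03,0,0],[0.045,0,0],[0.06,0,0],[0.075,0,0],[0.083,0,0],[0.083,0,0],[0.083,0,0]], gripper=[0.04,0.04,0.04,0.04,0.04,0.04,0.04,0.04,0.04])

```text
time_s: 17.85
eef_pos: [0.5374, 0.2511, 0.0666]
eef_rot: [-3.141, -0.002, -2.865]
wrist_force: [-2.3, -1.8, 6.8]
grip_width: 0.53
gripper_force: 30.0
```

```bash
python3 - <<'E'
from h import *
plan(.46,.22,.36,195.9);shot("w6")
c,im,d=load("w6");W=cloud(c,d);H,S,V=cv2.split(cv2.cvtColor(im,cv2.COLOR_BGR2HSV));Z=W[...,2]
comp("btape",c,(H>100)&(H<125)&(S>120)&(Z>.06),(150,490,0,330),.076)
E
```

```text
t17.85 pos [0.5374 0.2511 0.0666] rot [-3.1407e+00 -2.3000e-03 -2.8653e+00] -> dp [0.0830,-0.0088,-0.2934] turnz -0.07
btape 2428 mean [0.5467 0.2543 0.076 ] rect [546.7 254.1] [18.7 51.9] 15.8
```

servo_tool(turn=[[0,0,0],[0,0,0],[0,0,0],[0,0,0],[0,0,0],[0,0,0],[0,0,0]], dp=[[0,0,-0.02],[0,0,-0.06],[0,0,-0.12],[0,0,-0.18],[0,0,-0.24],[0,0,-0.3],[0,0,-0.31]], gripper=[0.04,0.04,0.04,0.04,0.04,0.04,0.04])

```text
time_s: 18.77
eef_pos: [0.5396, 0.2525, 0.3824]
eef_rot: [3.141, 0.01, -2.865]
wrist_force: [-0.3, -0.5, -3.7]
grip_width: 0.529
gripper_force: 30.0
```

```bash
python3 - <<'E'
from h import *
c,im,d=load("w1");P=cloud(c,d).reshape(-1,3)
for lo in np.arange(.03,.3,.03):
    k=(P[:,2]>lo)&(P[:,2]<lo+.03)&(abs(P[:,0]-.51)<.12)&(P[:,1]<-.52)&(P[:,1]>-.7)
    if k.sum()>10:print(round(lo,2),k.sum(),P[k].max(0).round(3))
d=np.load("pics/top0d.npy");P=cloud(cal("top"),d)
print("top toolbox",[(u,P[230,u].round(3).tolist()) for u in(486,490,494,498,502,520)])
for v in (160,180):print("bins",[(u,P[v,u].round(3).tolist()) for u in(330,400,450,480,500)])
plan(.51,-.40,.37,180)
E
```

```text
0.03 873 [ 0.589 -0.56   0.06 ]
0.06 992 [ 0.59  -0.56   0.089]
0.09 1310 [ 0.599 -0.553  0.12 ]
0.12 1674 [ 0.593 -0.557  0.15 ]
0.15 20106 [ 0.593 -0.557  0.18 ]
0.18 1313 [ 0.509 -0.621  0.202]
top toolbox [(486, [0.513, -0.544, -0.006]), (490, [0.513, -0.553, 0.005]), (494, [0.511, -0.561, 0.021]), (498, [0.509, -0.562, 0.051]), (502, [0.507, -0.561, 0.084]), (520, [0.5, -0.582, 0.163])]
bins [(330, [0.681, -0.011, 0.304]), (400, [0.677, -0.2, 0.317]), (450, [0.68, -0.338, 0.308]), (480, [0.679, -0.418, 0.312]), (500, [0.678, -0.471, 0.314])]
bins [(330, [0.655, -0.013, 0.149]), (400, [0.654, -0.227, 0.155]), (450, [0.653, -0.379, 0.159]), (480, [0.654, -0.472, 0.157]), (500, [0.644, -0.512, 0.207])]
t18.77 pos [0.5396 0.2525 0.3824] rot [ 3.1411  0.0096 -2.8651] -> dp [0.2066,-0.6196,0.0124] turnz 15.84
```

servo_tool(turn=[[0,0,0],[0,0,0],[0,0,4],[0,0,8],[0,0,15.9],[0,0,15.9],[0,0,15.9],[0,0,15.9],[0,0,15.9],[0,0,15.9],[0,0,15.9],[0,0,15.9]], dp=[[0.014,-0.04,0],[0.035,-0.1,0],[0.055,-0.16,0],[0.075,-0.22,0],[0.095,-0.28,0],[0.115,-0.34,0],[0.135,-0.4,0],[0.155,-0.46,0],[0.175,-0.52,0],[0.195,-0.58,0],[0.215,-0.63,0],[0.228,-0.67,0]], gripper=[0.04,0.04,0.04,0.04,0.04,0.04,0.04,0.04,0.04,0.04,0.04,0.04])

```text
time_s: 20.27
eef_pos: [0.4996, -0.4568, 0.3719]
eef_rot: [3.136, -0.005, 3.138]
wrist_force: [0.8, 0.1, -2.6]
grip_width: 0.529
gripper_force: 30.0
```

```bash
python3 - <<'E'
from h import *
plan(.503,-.454,.046,180);shot("w7")
c,im,d=load("w7");W=cloud(c,d);H,S,V=cv2.split(cv2.cvtColor(im,cv2.COLOR_BGR2HSV));Z=W[...,2]
p=env.sense()['eef_pos'];zt=p[2]+.0095
comp("btape",c,(H>100)&(H<125)&(S>120)&(Z>.2),(150,490,0,330),zt)
comp("tray",c,(H>100)&(H<125)&(S>100)&(Z<.03),(0,640,0,330),.012)
comp("ytape",c,(H>20)&(H<35)&(S>150)&(Z>.03),(0,640,0,330),.05)
comp("top",c,(Z>.042)&(Z<.06),(0,640,0,330),.05)
E
```

```text
t20.27 pos [ 0.4996 -0.4568  0.3719] rot [ 3.1363 -0.0048  3.1382] -> dp [-0.0034,0.0029,0.3259] turnz -0.19
btape 2426 mean [ 0.5102 -0.4564  0.38  ] rect [ 510.2 -456.6] [19.4 52.4] 0.7
tray 3372 mean [ 0.4919 -0.4593  0.012 ] rect [ 493.4 -459.2] [106.4  92.3] 89.7
ytape 427 mean [ 0.4838 -0.3129  0.05  ] rect [ 484.  -312.8] [55.  19.6] 78.7
top 2049 mean [ 0.5307 -0.9199  0.05  ] rect [ 544.9 -920. ] [ 18.1 347.8] 89.9
```

View pics/w7.png

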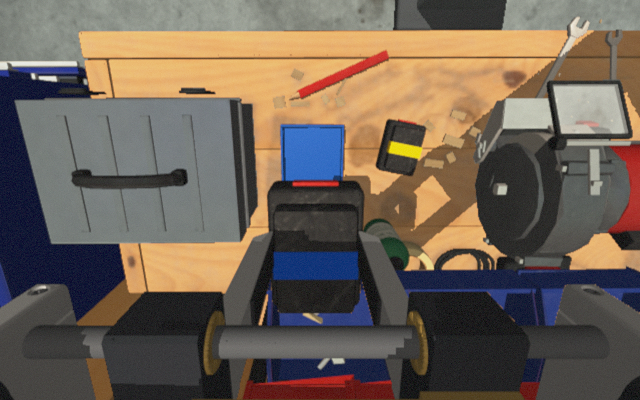

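Pack is held level above the tray (312,150); the yellow pack is untouched at (404,147). Lowering into the tray.

servo_tool(turn=[[0,0,0],[0,0,0],[0,0,0],[0,0,0],[0,0,0],[0,0,0],[0,0,0],[0,0,0],[0,0,0]], dp=[[-0.004,0.004,0.04],[-0.004,0.004,0.1],[-0.004,0.004,0.16],[-0.004,0.004,0.22],[-0.004,0.004,0.27],[-0.004,0.004,0.3],[-0.004,0.004,0.315],[-0.004,0.004,0.322],[-0.004,0.004,0.325]], gripper=[0.04,0.04,0.04,0.04,0.04,0.04,0.04,0.04,0.04])

```text
time_s: 21.45
eef_pos: [0.5059, -0.4515, 0.0521]
eef_rot: [-3.141, 0.001, 3.14]
wrist_force: [0.6, -0.3, -3.3]
grip_width: 0.525
gripper_force: 30.0
```

servo_tool(turn=[[0,0,0],[0,0,0],[0,0,0],[0,0,0],[0,0,0],[0,0,0],[0,0,0],[0,0,0]], dp=[[0,0,0.001],[0,0,0.001],[0,0,0.001],[0,0,0.001],[0,0,-0.01],[0,0,-0.06],[0,0,-0.12],[0,0,-0.15]], gripper=[0.04,0.07,0.07,0.07,0.07,0.07,0.07,0.07])

```text
time_s: 22.45
eef_pos: [0.5069, -0.4527, 0.2074]
eef_rot: [-3.136, 0.005, 3.14]
wrist_force: [0.3, -0.1, -0.3]
grip_width: 0.743
gripper_force: 0.0
```

```bash
python3 - <<'E'
from h import *
shot("w8")
c,im,d=load("w8");W=cloud(c,d);H,S,V=cv2.split(cv2.cvtColor(im,cv2.COLOR_BGR2HSV));Z=W[...,2]
comp("packtop",c,(Z>.045)&(Z<.062)&(V<230),(200,440,100,330),.054)
comp("tray",c,(H>100)&(H<125)&(S>100)&(Z<.03),(0,640,0,330),.012)
comp("ytape",c,(H>20)&(H<35)&(S>150)&(Z>.03),(0,640,0,330),.05)
plan(.4755,-.312,.20,168.7)
E
```

```text
packtop 2811 mean [ 0.5137 -0.4504  0.054 ] rect [ 514.6 -450.7] [50.7 69. ] 90.0
tray 5738 mean [ 0.5058 -0.4667  0.012 ] rect [ 514.2 -460.1] [106.9 137.6] 89.5
ytape 911 mean [ 0.483  -0.3143  0.05  ] rect [ 483.3 -314.1] [56.6 19.3] 78.7
t22.50 pos [ 0.5081 -0.4541  0.2113] rot [-3.1311  0.009   3.1404] -> dp [0.0328,0.1420,0.0113] turnz 11.23
```

View pics/w8.png

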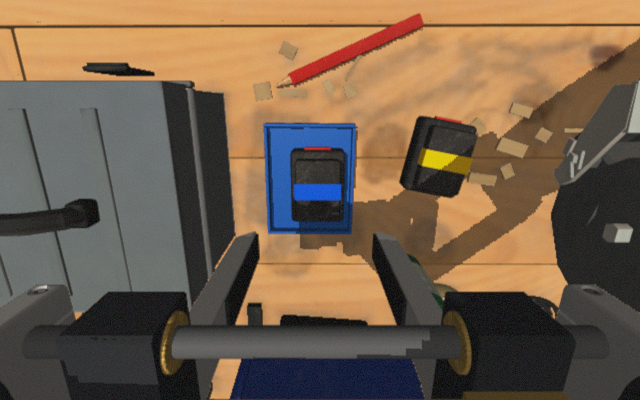

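Charged pack lies flat in the tray (317,185). The yellow pack at (440,157) is close to the grinder, so I'll check the side clearance for the gripper body.

```bash
python3 - <<'E'
from h import *
Ps=[]
for n in("w1","w7","w8"):
    c,im,d=load(n);P=cloud(c,d).reshape(-1,3)
    for x0 in(.36,.40,.44,.48,.52,.56):
        o=[]
        for lo in(.02,.12,.16,.20,.24):
            k=(P[:,2]>lo)&(P[:,2]<lo+.04)&(P[:,0]>x0)&(P[:,0]<x0+.04)&(P[:,1]<-.12)&(P[:,1]>-.262)
            o.append((int(k.sum()),round(float(np.percentile(P[k,1],2)),3) if k.sum()>8 else None))
        print(n,x0,o)
E
```

```text
w1 0.36 [(0, None), (0, None), (0, None), (169, -0.218), (0, None)]
w1 0.4 [(0, None), (1219, -0.22), (7, None), (1934, -0.217), (0, None)]
w1 0.44 [(0, None), (572, -0.22), (337, -0.21), (1695, -0.222), (942, -0.222)]
w1 0.48 [(0, None), (465, -0.222), (842, -0.218), (2438, -0.21), (1620, -0.205)]
w1 0.52 [(0, None), (594, -0.222), (992, -0.219), (3348, -0.211), (1366, -0.205)]
w1 0.56 [(0, None), (646, -0.211), (1141, -0.212), (3319, -0.207), (0, None)]
w7 0.36 [(0, None), (0, None), (0, None), (692, -0.217), (0, None)]
w7 0.4 [(0, None), (1512, -0.22), (3, None), (3190, -0.217), (0, None)]
w7 0.44 [(0, None), (771, -0.22), (662, -0.21), (1998, -0.221), (960, -0.222)]
w7 0.48 [(0, None), (520, -0.222), (794, -0.218), (1994, -0.21), (1124, -0.204)]
w7 0.52 [(0, None), (417, -0.222), (701, -0.218), (1835, -0.21), (768, -0.205)]
w7 0.56 [(0, None), (392, -0.211), (598, -0.211), (1272, -0.207), (0, None)]
w8 0.36 [(0, None), (0, None), (0, None), (0, None), (0, None)]
w8 0.4 [(0, None), (1454, -0.221), (0, None), (0, None), (0, None)]
w8 0.44 [(0, None), (1448, -0.22), (0, None), (0, None), (0, None)]
w8 0.48 [(0, None), (2203, -0.222), (324, -0.222), (0, None), (0, None)]
w8 0.52 [(0, None), (1759, -0.222), (1025, -0.221), (0, None), (0, None)]
w8 0.56 [(0, None), (702, -0.211), (439, -0.212), (0, None), (0, None)]
```

The grinder face is at y≈-0.222 and the gripper body would just reach it. So I'll go down offset 17 mm away from the grinder and let the near finger push the pack to centre while closing.

```bash
python3 - <<'E'
from h import *
plan(.476,-.330,.13,168.7)
E
```

```text
t22.50 pos [ 0.5081 -0.4541  0.2113] rot [-3.1311  0.009   3.1404] -> dp [0.0323,0.1240,0.0813] turnz 11.23
```

servo_tool(turn=[[0,0,0],[0,0,11.3],[0,0,11.3],[0,0,11.3],[0,0,11.3],[0,0,11.3]], dp=[[0.01,0.04,0],[0.02,0.08,0],[0.032,0.124,0.04],[0.032,0.124,0.08],[0.032,0.124,0.08],[0.032,0.124,0.08]], gripper=[0.094,0.094,0.094,0.094,0.094,0.094])

```text
time_s: 23.25
eef_pos: [0.4744, -0.3281, 0.1228]
eef_rot: [-3.14, 0.002, 2.943]
wrist_force: [-0.3, -1.2, 0.3]
grip_width: 1.004
gripper_force: 0.0
```

```bash
python3 - <<'E'
from h import *
plan(.476,-.330,.0415,168.7)
E
```

```text
t23.25 pos [ 0.4744 -0.3281  0.1228] rot [-3.1404e+00  1.9000e-03  2.9427e+00] -> dp [-0.0019,-0.0016,0.0813] turnz -0.09
```

servo_tool(turn=[[0,0,0],[0,0,0],[0,0,0],[0,0,0],[0,0,0],[0,0,0],[0,0,0],[0,0,0],[0,0,0],[0,0,0],[0,0,0],[0,0,0]], dp=[[-0.002,-0.002,0.04],[-0.002,-0.002,0.07],[-0.002,-0.002,0.081],[-0.002,-0.002,0.081],[-0.002,-0.002,0.081],[-0.002,-0.002,0.081],[-0.002,-0.002,0.081],[-0.002,-0.002,0.081],[-0.002,-0.002,0.081],[-0.002,-0.002,0.081],[-0.002,-0.002,0.081],[-0.002,-0.002,0.081]], gripper=[0.094,0.094,0.094,0.094,0.085,0.075,0.065,0.058,0.04,0.04,0.04,0.04], grip_force=30)

```text
time_s: 24.75
eef_pos: [0.4761, -0.3283, 0.0416]
eef_rot: [3.14, 0.001, 2.943]
wrist_force: [0.9, 5.1, 4.7]
grip_width: 0.527
gripper_force: 30.0
```

servo_tool(turn=[[0,0,0],[0,0,0],[0,0,0],[0,0,0]], dp=[[0,0,-0.02],[0,0,-0.06],[0,0,-0.1],[0,0,-0.1]], gripper=[0.04,0.04,0.04,0.04])

```text
time_s: 25.25
eef_pos: [0.4772, -0.3319, 0.1439]
eef_rot: [-3.136, 0.007, 2.943]
wrist_force: [-0.0, -1.0, -4.4]
grip_width: 0.526
gripper_force: 30.0
```

```bash
python3 - <<'E'
from h import *
shot("w9");plan(.52,.25,.38,195.9);p=env.sense();print(p['q'].round(2))
c,im,d=load("w9");W=cloud(c,d);H,S,V=cv2.split(cv2.cvtColor(im,cv2.COLOR_BGR2HSV));Z=W[...,2]
zt=p['eef_pos'][2]+.009
print(Z[(H>20)&(H<35)&(S>150)&(Z>.1)].mean(),zt)
comp("ytape",c,(H>20)&(H<35)&(S>150)&(Z>.1),(150,490,50,330),zt)
E
```

```text
t25.30 pos [ 0.4755 -0.3303  0.141 ] rot [-3.1394e+00  2.2000e-03  2.9430e+00] -> dp [0.0709,0.5776,-0.2390] turnz -27.28
[-0.76  0.27  1.6  -0.    1.27 -2.13]
0.16208205523470173 0.15004537994025507
ytape 2408 mean [ 0.4819 -0.3322  0.15  ] rect [ 481.9 -332.2] [52.1 18.7] 78.8
```

View pics/w9.png

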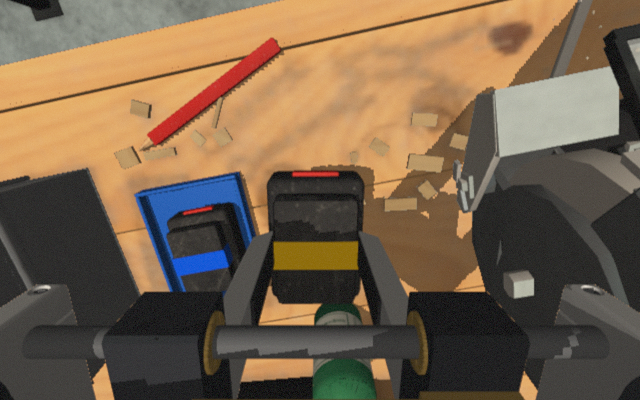

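servo_tool(turn=[[0,0,0],[0,0,0],[0,0,0],[0,0,0],[0,0,0]], dp=[[0,0,-0.06],[0,0,-0.12],[0,0,-0.18],[0,0,-0.23],[0,0,-0.24]], gripper=[0.04,0.04,0.04,0.04,0.04])

```text
time_s: 25.92
eef_pos: [0.4759, -0.3303, 0.3818]
eef_rot: [-3.139, 0.003, 2.943]
wrist_force: [0.1, 0.2, -4.9]
grip_width: 0.532
gripper_force: 30.0
```

servo_tool(turn=[[0,0,0],[0,0,0],[0,0,-5],[0,0,-10],[0,0,-20],[0,0,-27.2],[0,0,-27.2],[0,0,-27.2],[0,0,-27.2],[0,0,-27.2],[0,0,-27.2],[0,0,-27.2]], dp=[[0.003,0.03,0],[0.007,0.08,0],[0.012,0.14,0],[0.017,0.2,0],[0.022,0.26,0],[0.027,0.32,0],[0.032,0.38,0],[0.037,0.44,0],[0.042,0.5,0],[0.047,0.55,0],[0.051,0.584,0],[0.051,0.584,0]], gripper=[0.04,0.04,0.04,0.04,0.04,0.04,0.04,0.04,0.04,0.04,0.04,0.04])

```text
time_s: 27.42
eef_pos: [0.5387, 0.2553, 0.3742]
eef_rot: [3.141, -0.009, -2.861]
wrist_force: [0.5, -1.0, -4.4]
grip_width: 0.528
gripper_force: 30.0
```

```bash
python3 - <<'E'
from h import *
plan(.5405,.252,.12,195.9)
E
```

```text
t27.43 pos [0.5387 0.2553 0.3742] rot [ 3.1414 -0.0092 -2.8614] -> dp [-0.0009,-0.0037,0.2542] turnz 0.15
```

servo_tool(turn=[[0,0,0],[0,0,0],[0,0,0],[0,0,0],[0,0,0],[0,0,0],[0,0,0]], dp=[[-0.001,-0.003,0.05],[-0.001,-0.003,0.11],[-0.001,-0.003,0.17],[-0.001,-0.003,0.23],[-0.001,-0.003,0.26],[-0.001,-0.003,0.26],[-0.001,-0.003,0.26]], gripper=[0.04,0.04,0.04,0.04,0.04,0.04,0.04])

```text
time_s: 28.3
eef_pos: [0.5426, 0.2501, 0.1206]
eef_rot: [-3.141, 0.0, -2.866]
wrist_force: [0.3, 0.2, -3.9]
grip_width: 0.528
gripper_force: 30.0
```

```bash
python3 - <<'E'
from h import *
plan(.5405,.252,.069,195.9);shot("w10");zt=env.sense()['eef_pos'][2]+.009
c,im,d=load("w10");W=cloud(c,d);H,S,V=cv2.split(cv2.cvtColor(im,cv2.COLOR_BGR2HSV));Z=W[...,2]
comp("ytape",c,(H>20)&(H<35)&(S>150)&(Z>.1),(150,490,50,330),zt)
comp("rack",c,(Z>.012)&(Z<.024)&(S>60)&(V<140),(0,640,0,330),.018)
E
```

```text
t28.30 pos [0.5426 0.2501 0.1206] rot [-3.1413e+00  5.0000e-04 -2.8661e+00] -> dp [0.0015,0.0024,0.0516] turnz -0.12
ytape 2402 mean [0.545  0.2515 0.1309] rect [544.9 251.4] [18.2 50.9] 15.8
rack 6595 mean [0.4873 0.2425 0.018 ] rect [497.3 243.2] [ 85.5 166.2] 16.2
```

View pics/w10.png

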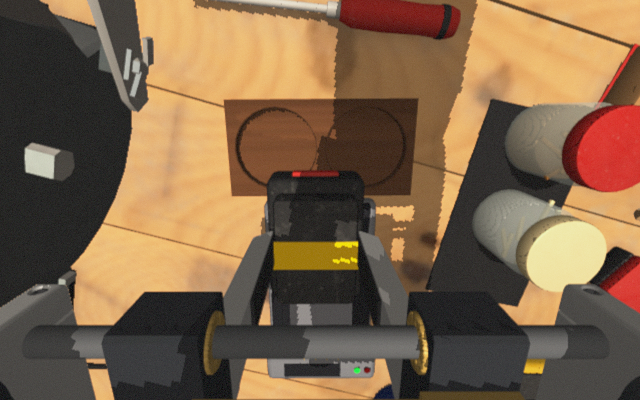

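Pack is aligned above the channel mouth (317,240) and the jars are fine. The tape sits about 2 mm to charger -y, so I'll correct that while lowering.

servo_tool(turn=[[0,0,0],[0,0,0],[0,0,0],[0,0,0],[0,0,0],[0,0,0]], dp=[[0,0.002,0.02],[0,0.002,0.035],[0,0.002,0.045],[0,0.002,0.05],[0,0.002,0.052],[0,0.002,0.052]], gripper=[0.04,0.04,0.04,0.04,0.04,0.04])

```text
time_s: 29.1
eef_pos: [0.5419, 0.2527, 0.0686]
eef_rot: [-3.142, 0.001, -2.865]
wrist_force: [0.0, -0.3, -4.5]
grip_width: 0.525
gripper_force: 30.0
```

```bash
python3 - <<'E'
from h import *
plan(.5405,.252,.068,195.9);print(env.sense()['wrist_torque'])
shot("w11")
c,im,d=load("w11");W=cloud(c,d);H,S,V=cv2.split(cv2.cvtColor(im,cv2.COLOR_BGR2HSV));Z=W[...,2]
comp("ytape",c,(H>20)&(H<35)&(S>150)&(Z>.06),(150,490,50,330),.0765)
E
```

```text
t29.10 pos [0.5419 0.2527 0.0686] rot [-3.1416e+00  5.0000e-04 -2.8654e+00] -> dp [0.0015,-0.0003,0.0006] turnz -0.08
[ 0.10309251 -0.13688602  0.00271914]
ytape 2412 mean [0.5454 0.2544 0.0765] rect [545.4 254.1] [18.5 51. ] 15.8
```

servo_tool(turn=[[0,0,0],[0,0,0],[0,0,0],[0,0,0],[0,0,0],[0,0,0],[0,0,0],[0,0,0]], dp=[[0,0,0.001],[-0.008,0,0.001],[-0.018,0,0.001],[-0.028,0,0.001],[-0.038,0,0.001],[-0.048,0,0.001],[-0.058,0,0.001],[-0.06,0,0.001]], gripper=[0.04,0.04,0.04,0.04,0.04,0.04,0.04,0.04])

```text
time_s: 30.15
eef_pos: [0.6004, 0.2691, 0.0677]
eef_rot: [-3.141, 0.001, -2.865]
wrist_force: [-3.5, -1.5, 1.6]
grip_width: 0.529
gripper_force: 30.0
```

```bash
python3 - <<'E'
from h import *
plan(.621,.276,.0676,195.9);print(env.sense()['wrist_torque'])
shot("w12")
c,im,d=load("w12");W=cloud(c,d);H,S,V=cv2.split(cv2.cvtColor(im,cv2.COLOR_BGR2HSV));Z=W[...,2]
comp("ytape",c,(H>20)&(H<35)&(S>150)&(Z>.06),(150,490,50,330),.076)
E
```

```text
t30.15 pos [0.6004 0.2691 0.0677] rot [-3.1415e+00  1.1000e-03 -2.8655e+00] -> dp [-0.0217,0.0010,0.0001] turnz -0.08
[-0.02872987  0.51989414  0.07856358]
ytape 2420 mean [0.6037 0.2707 0.076 ] rect [603.7 270.7] [18.4 51.5] 15.8
```

servo_tool(turn=[[0,0,0],[0,0,0],[0,0,0],[0,0,0],[0,0,0],[0,0,0]], dp=[[-0.008,0,0],[-0.014,0,0],[-0.019,0,0],[-0.022,0,0],[-0.0245,0,0],[-0.0245,0,0]], gripper=[0.04,0.04,0.04,0.04,0.04,0.04])

```text
time_s: 30.95
eef_pos: [0.6231, 0.2757, 0.0677]
eef_rot: [3.142, 0.0, -2.865]
wrist_force: [-5.3, -1.5, 3.6]
grip_width: 0.529
gripper_force: 30.0
```

```bash
python3 - <<'E'
from h import *
plan(.621,.276,.0676,195.9)
shot("w13")
c,im,d=load("w13");W=cloud(c,d);H,S,V=cv2.split(cv2.cvtColor(im,cv2.COLOR_BGR2HSV));Z=W[...,2]
comp("ytape",c,(H>20)&(H<35)&(S>150)&(Z>.06),(150,490,50,330),.076)
E
```

```text
t30.95 pos [0.6231 0.2757 0.0677] rot [ 3.1415e+00  4.0000e-04 -2.8654e+00] -> dp [0.0019,0.0008,0.0001] turnz -0.07
ytape 2421 mean [0.6264 0.2774 0.076 ] rect [626.4 277.3] [18.4 51.5] 15.8
```

servo_tool(turn=[[0,0,0],[0,0,0],[0,0,0]], dp=[[-0.001,0,0],[-0.002,0,0],[-0.002,0,0]], gripper=[0.04,0.04,0.04])

```text
time_s: 31.38
eef_pos: [0.6244, 0.2761, 0.0677]
eef_rot: [-3.142, -0.001, -2.865]
wrist_force: [-5.8, -2.0, 4.6]
grip_width: 0.529
gripper_force: 30.0
```

servo_tool(turn=[[0,0,0],[0,0,0],[0,0,0]], dp=[[-0.001,0,0],[-0.003,0,0],[-0.003,0,0]], gripper=[0.04,0.04,0.04])

```text
time_s: 31.75
eef_pos: [0.6245, 0.2761, 0.0676]
eef_rot: [-3.141, -0.008, -2.865]
wrist_force: [-11.8, -4.6, 10.5]
grip_width: 0.527
gripper_force: 30.0
```

The pack has stopped against the contact block (force rising, no further motion). Releasing and rising.

servo_tool(turn=[[0,0,0],[0,0,0],[0,0,0],[0,0,0],[0,0,0],[0,0,0],[0,0,0],[0,0,0]], dp=[[0.002,0,0],[0.002,0,0],[0.002,0,0],[0.002,0,0],[0.002,0,-0.01],[0.002,0,-0.06],[0.002,0,-0.12],[0.002,0,-0.17]], gripper=[0.04,0.07,0.07,0.07,0.07,0.07,0.07,0.094], grip_force=25)

```text
time_s: 32.75
eef_pos: [0.6265, 0.2767, 0.241]
eef_rot: [3.142, 0.003, -2.865]
wrist_force: [1.4, -0.3, -0.4]
grip_width: 0.821
gripper_force: 0.0
```

```bash
python3 - <<'E'
from h import *
shot("w14")
c,im,d=load("w14");W=cloud(c,d);H,S,V=cv2.split(cv2.cvtColor(im,cv2.COLOR_BGR2HSV));Z=W[...,2]
comp("ytape",c,(H>20)&(H<35)&(S>150)&(Z>.06)&(Z<.085),(150,490,50,330),.076)
comp("packtop",c,(Z>.072)&(Z<.081),(200,440,60,330),.076)
comp("cream",c,(S<120)&(V>150)&(Z>.075)&(Z<.1),(350,640,0,330),.088)
comp("red",c,((H<8)|(H>172))&(S>130)&(V>80)&(Z>.07)&(Z<.1),(350,640,0,330),.088)
plan(.5177,.4361,.24,195.8)
E
```

```text
ytape 772 mean [0.628  0.2776 0.076 ] rect [628.3 277.7] [19.6 52. ] 17.0
packtop 2655 mean [0.6255 0.2776 0.076 ] rect [626.2 277.9] [67.9 50.8] 15.8
cream 2592 mean [0.5162 0.4367 0.088 ] rect [516.6 436.9] [57.2 58.1] 15.8
red 3316 mean [0.4351 0.4323 0.088 ] rect [435.4 432.7] [58.7 58.2] 53.9
t32.80 pos [0.6302 0.2778 0.2501] rot [ 3.1414  0.017  -2.8653] -> dp [0.0650,0.1829,0.0101] turnz 0.03
```

View pics/w14.png

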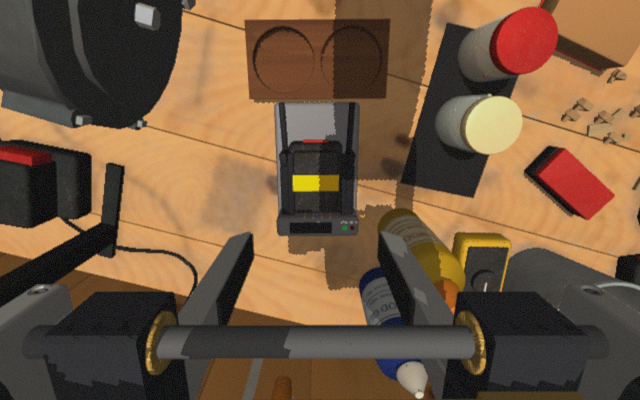

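Flat pack is home and released (317,183), where the charged one stood. Now fetching the cream jar.

servo_tool(turn=[[0,0,0],[0,0,0],[0,0,0],[0,0,0],[0,0,0],[0,0,0]], dp=[[0.03,0.05,0],[0.063,0.11,0],[0.063,0.183,0],[0.063,0.183,0.04],[0.063,0.183,0.1],[0.063,0.183,0.1]], gripper=[0.094,0.094,0.094,0.094,0.094,0.094])

```text
time_s: 33.55
eef_pos: [0.511, 0.4331, 0.1313]
eef_rot: [-3.138, -0.012, -2.865]
wrist_force: [-1.0, -0.8, 0.4]
grip_width: 1.004
gripper_force: 0.0
```

```bash
python3 - <<'E'
from h import *
plan(.5177,.4361,.0435,195.8)
E
```

```text
t33.55 pos [0.511  0.4331 0.1313] rot [-3.1378 -0.012  -2.8648] -> dp [-0.0073,0.0011,0.0878] turnz 0.06
```

servo_tool(turn=[[0,0,0],[0,0,0],[0,0,0]], dp=[[0,0,0],[0,0,0],[0,0,0]], gripper=[0.094,0.094,0.094])

```text
time_s: 33.92
eef_pos: [0.5169, 0.4359, 0.1403]
eef_rot: [3.14, 0.005, -2.866]
wrist_force: [-0.0, -0.1, -0.0]
grip_width: 1.001
gripper_force: 0.0
```

```bash
python3 - <<'E'
from h import *
plan(.5177,.4361,.0435,195.8)
E
```

```text
t33.92 pos [0.5169 0.4359 0.1403] rot [ 3.1402  0.0046 -2.866 ] -> dp [-0.0008,-0.0000,0.0968] turnz -0.01
```

servo_tool(turn=[[0,0,0],[0,0,0],[0,0,0],[0,0,0],[0,0,0],[0,0,0],[0,0,0],[0,0,0],[0,0,0],[0,0,0]], dp=[[-0.001,0,0.04],[-0.001,0,0.08],[-0.001,0,0.096],[-0.001,0,0.096],[-0.001,0,0.096],[-0.001,0,0.096],[-0.001,0,0.096],[-0.001,0,0.096],[-0.001,0,0.096],[-0.001,0,0.096]], gripper=[0.094,0.094,0.094,0.094,0.094,0.05,0.05,0.05,0.05,0.05], grip_force=25)

```text
time_s: 35.17
eef_pos: [0.5163, 0.4358, 0.0417]
eef_rot: [3.141, 0.0, -2.865]
wrist_force: [-0.5, 0.6, 2.5]
grip_width: 0.66
gripper_force: 25.0
```

```bash
python3 - <<'E'
from h import *
plan(.509,.200,.135,105.83)
E
```

```text
t35.17 pos [0.5163 0.4358 0.0417] rot [ 3.1412e+00  4.0000e-04 -2.8654e+00] -> dp [0.0713,-0.2249,-0.0933] turnz 90.00
```

servo_tool(turn=[[0,0,0],[0,0,0],[0,0,90],[0,0,90],[0,0,90],[0,0,90],[0,0,90],[0,0,90],[0,0,90],[0,0,90],[0,0,90],[0,0,90]], dp=[[0,0,-0.04],[0,0,-0.09],[0.071,-0.223,-0.09],[0.071,-0.223,-0.09],[0.071,-0.223,-0.09],[0.071,-0.223,-0.09],[0.071,-0.223,-0.09],[0.071,-0.223,-0.09],[0.071,-0.223,-0.09],[0.071,-0.223,-0.09],[0.071,-0.223,-0.09],[0.071,-0.223,-0.09]], gripper=[0.05,0.05,0.05,0.05,0.05,0.05,0.05,0.05,0.05,0.05,0.05,0.05])

```text
time_s: 36.67
eef_pos: [0.5079, 0.2014, 0.1305]
eef_rot: [-3.14, 0.0, 1.848]
wrist_force: [0.1, -0.0, -3.2]
grip_width: 0.659
gripper_force: 25.0
```

servo_tool(turn=[[0,0,0],[0,0,0],[0,0,0],[0,0,0]], dp=[[0,0,0.02],[0,0,0.04],[0,0,0.05],[0,0,0.05]], gripper=[0.05,0.05,0.05,0.05])

```text
time_s: 37.17
eef_pos: [0.5078, 0.2015, 0.0804]
eef_rot: [-3.139, -0.0, 1.848]
wrist_force: [-0.3, 0.1, -2.6]
grip_width: 0.661
gripper_force: 25.0
```

```bash
python3 - <<'E'
from h import *
plan(.509,.202,.0455,105.83);shot("w15")
z=env.sense()['eef_pos'][2]
c,im,d=load("w15");W=cloud(c,d);H,S,V=cv2.split(cv2.cvtColor(im,cv2.COLOR_BGR2HSV));Z=W[...,2]
comp("cream",c,(S<120)&(V>150)&(Z>.1),(240,400,60,330),z+.0465)
comp("rack",c,(Z>.012)&(Z<.024)&(S>60)&(V<140),(0,640,0,330),.018)
E
```

```text
t37.17 pos [0.5078 0.2015 0.0804] rot [-3.1392e+00 -1.0000e-04  1.8475e+00] -> dp [0.0002,0.0013,0.0349] turnz 0.03
cream 9132 mean [0.5074 0.2048 0.1278] rect [507.5 205.2] [56.8 50. ] 16.0
rack 8954 mean [0.4906 0.2689 0.018 ] rect [495.  253.1] [ 86.2 142.6] 16.2
```

View pics/w15.png

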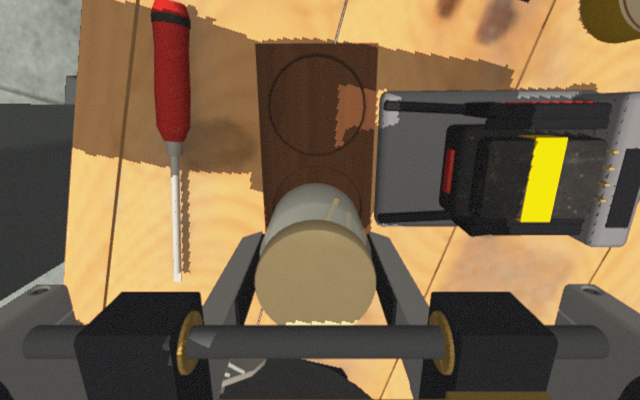

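Cream jar is over its hole, and the empty red hole is at (317,104). TCP in rack coordinates is about (-0.7, -42) mm, within the play, so lowering.

servo_tool(turn=[[0,0,0],[0,0,0],[0,0,0],[0,0,0],[0,0,0]], dp=[[0.001,0.001,0.012],[0.001,0.001,0.022],[0.001,0.001,0.03],[0.001,0.001,0.034],[0.001,0.001,0.034]], gripper=[0.05,0.05,0.05,0.05,0.05])

```text
time_s: 37.85
eef_pos: [0.5091, 0.2028, 0.0469]
eef_rot: [-3.141, -0.0, 1.847]
wrist_force: [0.8, 0.3, -2.0]
grip_width: 0.658
gripper_force: 25.0
```

servo_tool(turn=[[0,0,0],[0,0,0],[0,0,0],[0,0,0],[0,0,0],[0,0,0],[0,0,0],[0,0,0],[0,0,0]], dp=[[0,0,0.0015],[0,0,0.002],[0,0,0.002],[0,0,0.002],[0,0,0.002],[0,0,-0.01],[0,0,-0.05],[0,0,-0.1],[0,0,-0.1]], gripper=[0.05,0.05,0.094,0.094,0.094,0.094,0.094,0.094,0.094])

```text
time_s: 38.98
eef_pos: [0.5136, 0.204, 0.1536]
eef_rot: [3.13, 0.001, 1.847]
wrist_force: [0.3, -0.1, -0.1]
grip_width: 0.993
gripper_force: 0.0
```

```bash
python3 - <<'E'
from h import *
plan(.4325,.4307,.14,195.8)
E
```

```text
t38.98 pos [0.5136 0.204  0.1536] rot [3.1297e+00 6.0000e-04 1.8471e+00] -> dp [0.2403,-0.0162,0.0136] turnz -89.97
```

servo_tool(turn=[[0,0,-90],[0,0,-90],[0,0,-90],[0,0,-90],[0,0,-90],[0,0,-90],[0,0,-90],[0,0,-90],[0,0,-90],[0,0,-90],[0,0,-90]], dp=[[0.24,-0.012,0],[0.24,-0.012,0],[0.24,-0.012,0],[0.24,-0.012,0],[0.24,-0.012,0],[0.24,-0.012,0],[0.24,-0.012,0],[0.24,-0.012,0],[0.24,-0.012,0],[0.24,-0.012,0],[0.24,-0.012,0]], gripper=[0.094,0.094,0.094,0.094,0.094,0.094,0.094,0.094,0.094,0.094,0.094])

```text
time_s: 40.35
eef_pos: [0.4321, 0.4303, 0.147]
eef_rot: [-3.141, -0.001, -2.867]
wrist_force: [-1.0, 0.1, -0.1]
grip_width: 0.996
gripper_force: 0.0
```

```bash
python3 - <<'E'
from h import *
plan(.4325,.4307,.042,195.8)
E
```

```text
t40.35 pos [0.4321 0.4303 0.147 ] rot [-3.1414e+00 -7.0000e-04 -2.8665e+00] -> dp [-0.0004,0.0002,0.1050] turnz -0.04
```

servo_tool(turn=[[0,0,0],[0,0,0],[0,0,0],[0,0,0],[0,0,0],[0,0,0],[0,0,0],[0,0,0],[0,0,0],[0,0,0]], dp=[[0,0,0.04],[0,0,0.08],[0,0,0.104],[0,0,0.105],[0,0,0.105],[0,0,0.105],[0,0,0.105],[0,0,0.105],[0,0,0.105],[0,0,0.105]], gripper=[0.094,0.094,0.094,0.094,0.094,0.05,0.05,0.05,0.05,0.05])

```text
time_s: 41.6
eef_pos: [0.4326, 0.4314, 0.043]
eef_rot: [3.14, 0.001, -2.865]
wrist_force: [-0.8, 2.4, 2.9]
grip_width: 0.659
gripper_force: 25.0
```

```bash
python3 - <<'E'
from h import *
plan(.4858,.2812,.135,105.83)
E
```

```text
t41.60 pos [0.4326 0.4314 0.043 ] rot [ 3.1402e+00  1.1000e-03 -2.8655e+00] -> dp [-0.0103,-0.1590,-0.0920] turnz 89.99
```

servo_tool(turn=[[0,0,0],[0,0,0],[0,0,90],[0,0,90],[0,0,90],[0,0,90],[0,0,90],[0,0,90],[0,0,90],[0,0,90],[0,0,90],[0,0,90]], dp=[[0,0,-0.05],[0,0,-0.1],[-0.01,-0.159,-0.1],[-0.01,-0.159,-0.1],[-0.01,-0.159,-0.1],[-0.01,-0.159,-0.1],[-0.01,-0.159,-0.1],[-0.01,-0.159,-0.1],[-0.01,-0.159,-0.1],[-0.01,-0.159,-0.1],[-0.01,-0.159,-0.1],[-0.01,-0.159,-0.1]], gripper=[0.05,0.05,0.05,0.05,0.05,0.05,0.05,0.05,0.05,0.05,0.05,0.05])

```text
time_s: 43.1
eef_pos: [0.4841, 0.2794, 0.1408]
eef_rot: [-3.138, 0.001, 1.848]
wrist_force: [-0.3, 0.1, -4.2]
grip_width: 0.658
gripper_force: 25.0
```

servo_tool(turn=[[0,0,0],[0,0,0],[0,0,0],[0,0,0]], dp=[[0,0,0.03],[0,0,0.06],[0,0,0.07],[0,0,0.07]], gripper=[0.05,0.05,0.05,0.05])

```text
time_s: 43.6
eef_pos: [0.4846, 0.2799, 0.0715]
eef_rot: [-3.139, 0.0, 1.847]
wrist_force: [-0.6, 0.1, -4.0]
grip_width: 0.658
gripper_force: 25.0
```

```bash
python3 - <<'E'
from h import *
plan(.4858,.2812,.046,105.83)
E
```

```text
t43.60 pos [0.4846 0.2799 0.0715] rot [-3.1392e+00  4.0000e-04  1.8475e+00] -> dp [0.0010,0.0015,0.0255] turnz 0.02
```

servo_tool(turn=[[0,0,0],[0,0,0],[0,0,0],[0,0,0],[0,0,0]], dp=[[0.001,0.0015,0.005],[0.001,0.0015,0.013],[0.001,0.0015,0.02],[0.001,0.0015,0.0255],[0.001,0.0015,0.0255]], gripper=[0.05,0.05,0.05,0.05,0.05])

```text
time_s: 44.22
eef_pos: [0.4863, 0.2816, 0.0465]
eef_rot: [-3.141, 0.0, 1.847]
wrist_force: [-0.3, 0.6, -3.6]
grip_width: 0.659
gripper_force: 25.0
```

servo_tool(turn=[[0,0,0],[0,0,0],[0,0,0],[0,0,0],[0,0,0],[0,0,0],[0,0,0],[0,0,0],[0,0,0],[0,0,0],[0,0,0]], dp=[[0,0,0.001],[0,0,0.0015],[0,0,0.0015],[0,0,0.0015],[0,0,0.0015],[0,0,-0.01],[0,0,-0.05],[0,0,-0.1],[0,0,-0.15],[0,0,-0.15],[0,0,-0.15]], gripper=[0.05,0.05,0.094,0.094,0.094,0.094,0.094,0.094,0.094,0.094,0.094])

```text
time_s: 45.6
eef_pos: [0.4863, 0.2816, 0.1971]
eef_rot: [3.141, -0.0, 1.847]
wrist_force: [0.2, -0.5, -0.1]
grip_width: 1.001
gripper_force: 0.0
```

```bash
python3 - <<'E'
from h import *
shot("w16")
im0=cv2.imread("pics/top0.png");c=cal("top");im,d=env.capture("top");b=im[:,:,::-1].copy()
W=cloud(c,d);Z=W[...,2]
for n,I in(("before",im0),("after",b)):
    H,S,V=cv2.split(cv2.cvtColor(I,cv2.COLOR_BGR2HSV));print(n)
    comp("red",c,((H<8)|(H>172))&(S>130)&(V>90),(222,252,222,252),.091)
    comp("cream",c,(S<110)&(V>170),(248,280,216,246),.091)
    comp("btape",c,(H>100)&(H<125)&(S>120)&((Z>.04) if n=="after" else True),(440,486,204,256),.054)
cv2.imwrite("pics/top9.png",cv2.resize(b[140:280,160:500],None,fx=2.3,fy=2.3))
E
```

```text
before
red 282 mean [0.482  0.2767 0.091 ] rect [482.7 276.4] [57.4 53.9] 1.4
cream 268 mean [0.5036 0.1978 0.091 ] rect [503.4 197.6] [54.  54.3] 0.1
btape 1306 mean [ 0.5042 -0.4515  0.054 ] rect [ 505.8 -451.5] [105.5 130.4] 90.0
after
red 215 mean [0.4846 0.2697 0.091 ] rect [484.8 267.5] [55.3 44.3] 15.6
cream 270 mean [0.5051 0.1988 0.091 ] rect [505.  197.6] [56.7 55.7] 45.7
btape 101 mean [ 0.5102 -0.453   0.054 ] rect [ 510.3 -453.2] [16.3 52.6] 0.1
```

View pics/top9.png

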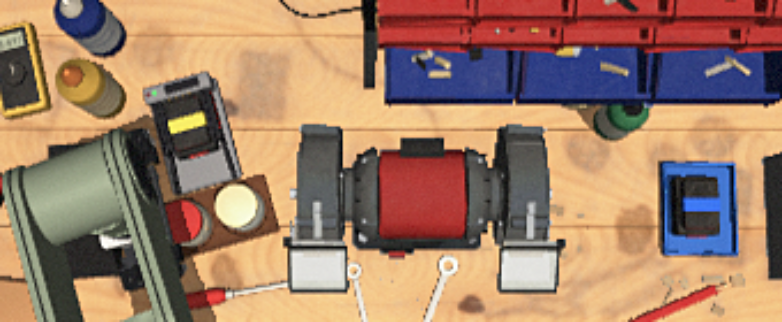

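View pics/w16.png

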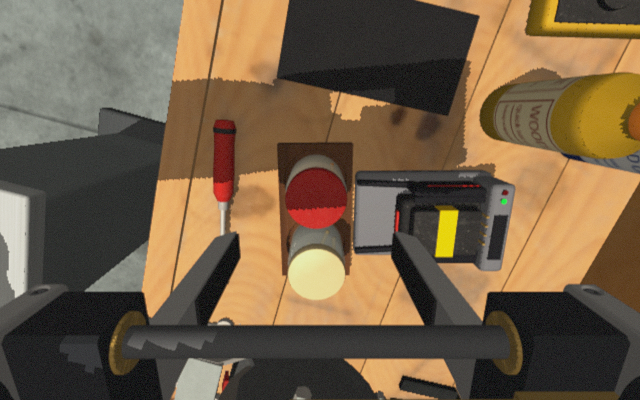

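Both jars stand in their own holes (red 317,195; cream 316,272), the yellow pack is home, and the blue pack is in the tray. The gripper is clear, so I'm handing in.

```bash
python3 -c "
from rig import env
print(env.hand_in())"
```

```text
the job is handed in; nothing more can be done
None
```

The job is handed in at about 46 s: the blue-taped pack is in the tray, the yellow-taped pack is home in the charger, both jars are back in their own holes, and the bottles are untouched; no verdict was returned.

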